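Bed the cork mat and nest the bowl covers

TASK

Get the bowl covers ready to be carried back to the kitchen: slide the crate open, take out the cork mat and bed it fully in the square well of the tray, then nest every cover that is lying on the table on the mat in one straight stack, hollow side up, each cupped fully home inside the one below. Slide the crate fully shut again, and leave the jar, measuring cup and ladle where they are.

Things in the scene. Friction and masses are not known exactly. Their poses are not given: they have to be found in the camera images.
- cover1_c (a point): Domed metal bowl cover, no knob, a small vent hole in the crown, lying on its flat crown (radius 32 mm) hollow side up; any cover may be absent (None). 124 mm across, 50 mm tall, 0.11-0.23 kg. Its top 16 mm is an upright silicone band 10 mm thick (radii 52 to 62 mm): pinch it with one finger inside, one outside, tips at most 13 mm below its top. Point: on its axis, half-way up (25 mm); z runs up out of the hollow.
- cover2_c (a point): Bowl cover exactly like cover1, point likewise. Under the band the dome (3 mm sheet) narrows from 49.5 mm radius to the crown, so a cover held over another finds its own way into the middle. Nested fully home, its band rests on the band below and it stands 16 mm higher than the cover under it.
- cover3_c (a point): Bowl cover exactly like cover1; point on its axis, half-way up.
- cover4_c (a point): Bowl cover exactly like cover1; point on its axis, half-way up.
- mat_c (a point): Square cork mat, 56 x 56 mm and 22 mm thick, 0.05 kg, lying flat on the crate's floor under the sliding lid. The point is its centre, 11 mm above its underside; x and y run along its sides, z up.
- tray: Grey melamine carrying tray, fixed, 180 x 180 mm over its low edge (22 mm high); its face is 14 mm above the table. In the middle a square well, 60 x 60 mm, 8 mm deep (floor 6 mm above the table), its sides along the tray's x and y. The top of a bedded mat is 28 mm above the table. Origin: centre of the underside, at table height; z up.
- crate: Grey plastic crate with a sliding lid, fixed: 140 mm along its x, 224 mm along its y, walls 4 mm thick and 60 mm high, floor 4 mm thick. Origin: centre of its underside, at table height.
- crate_lid (a joint): How far the crate's white lid is slid open, in m: 0 shut, 0.175 fully open. It opens along the crate's own +y, away from the tray, slides with about 2 N and stays where it is left.
- lid_grip (a point): Finger rib on the lid, at its tray-side end: a bar 70 mm long (along the crate's x), 12 mm wide (along its y), 16 mm tall above the lid plate. The point is in its middle, 6 mm below its top and 74 mm above the table. It travels with the lid; open, it still stands over the crate.
- jar: Glass jar with a steel twist cap, 68 mm across, 95 mm tall. Not part of the job; to be left alone. The origin is the centre of its underside.
- cup: Yellow plastic measuring cup, 84 mm across, 95 mm tall, with a loop handle reaching 75 mm from its axis. Not part of the job; to be left alone. The origin is the centre of its underside.
- ladle: Aluminium ladle lying on the table: bowl 80 mm across and 28 mm tall, handle 270 mm long along its own -x. Not part of the job; to be left alone. The origin is the centre of the underside of its bowl.
There are look-alikes about, which are no part of the job. What is shaped like the part that bears cover4_c but purple is not meant. Leave any green look-alike of the part that bears cover1_c alone.

How it is judged:
By the outcome, as a careful person would: the job done as asked, in the order asked, and still so for the second after the job is handed in, with the robot touching nothing.
Of cover1, cover2, cover3, cover4 only 3 to 4 are there at a start; the rules pass over those that are not, and their reading is None.
At some moment in a run one of cover1, cover2, cover3, cover4 may be knocked a few centimetres aside while the robot is not near it.
It also fails if it takes over 210 s, if anything falls off the work surface, if the arm or the gripper's body presses on something with over 40 N, if the wrist force passes 120 N, or if a joint passes its speed limit or range.

ROBOT

A 6-joint arm with a two-finger parallel gripper is mounted at the origin on the work surface. World frame = base frame: x ahead of the robot, y to its left, z up, the work surface at z = 0. Lengths are in m, angles in rad, forces in N, time in s.
With the tool pointing down it reaches from about 0.425 to 0.95 m from the base axis. Payload 3.5 kg.
Tool frame: the origin (TCP) lies on the front face of the gripper's body, between the roots of the fingers; the fingertips stand 73 mm ahead of it and the grasp point (between the pads) lies env.pinch_z ahead of it (env.pinch_z is the distance from the TCP to the grasp point, in m); z points along the fingers, y is the direction in which the jaws open and shut (so a half turn about z gives the same grasp; the last joint's range is limited). The gripper opens to 85 mm and grips with 20 to 120 N. Pads are 22 mm wide; open, the fingers measure 114 mm over their backs; the gripper's body (76 mm by 85 mm) begins 54 mm behind the grasp point. The pads swing forward as they close: fully open they stand 13 mm farther back than shut.
Start: joints at [-1.298, 0.286, 1.577, -0, 1.279, -0.15], TCP at [0.277, -0.616, 0.304] pointing down, gripper open.
Joint ranges: [-2.77, 2.77], [-0.9, 2.22], [0.21, 2.48], [-1.53, 4.67], [0.24, 2.81], [-2.84, 2.84]. Speed limits (rad/s): [2.79, 2.79, 3.14, 3.14, 3.14, 3.14].

INTERFACE

Orientations are given as a rotation vector (axis times angle).
In Python, from rig import env, optics gives the robot as it stands.
- The arm moves only by the tool play_rows, never from a script. Its argument "steps" is a list that holds one entry, the list of rows, each a list of 7 numbers: the shift along the tool's x, y, z in units of 30 mm (1.0 is 30 mm), then the turn, a rotation vector about the tool's x, y, z in units of 5 degrees (1.0 is 5 degrees), then the gripper's target within -1 to 1 (fully open at 1, half-way at 0, shut at -1). In form: [[[x, y, z, rx, ry, rz, gripper], ...]]. A call has 1 to 5 rows; each row shifts and turns the commanded pose from where the row before left it, along the tool's axes as they then stand; what a row does not reach is not made up. A row lasts 1/8 s, in which the tool goes at most 62.5 mm and 10.7 degrees, less where a joint would pass 70% of its speed; a pose out of reach is approached as far as the arm can. A call is refused whole if a number of a shift passes 1 or a number of a turn 1, either way. A call with a gripper value outside its range is refused whole. The fingers move at their own pace and stop on an object; the grip force is fixed at half the most. Time passes only in rows, so rows that do not move let the fingers close. It gives the time, the measured TCP pose, the force and the opening at its end, in the units of the state.
- env.get_state(): the state, without advancing time (a new reading comes with each control period).
- optics.snapshot(name): name is "side" or "top"; returns the picture (420x560x3 uint8, red, green, blue); there is no depth.
- optics.camera_model(name): a dict with "mtx" (3x3 intrinsics, pixels), "dist_coeffs" ([k1, k2, p1, p2, k3] as OpenCV has them; the pictures are not rectified), "extrinsics" (4x4, takes a point from camera to world coordinates). Camera axes: x right, y up, looking along -z (the intrinsics and any distortion apply to the point x, -y, -z); pixel columns grow to the right and rows downward; lengths in m; the calibration is good to about 2 mm. A picture is of the moment at which its call begins. camera_model takes no time and is no camera call.
- env.sign_off(): hands the job in, once; it reports no verdict.
The state is a dict: "t": time; "joint_positions": joint angles; "qvel": joint speeds; "joint_torque": joint torques, N m; "eef_pos": TCP position; "orientation": TCP orientation; "contact_force": force on the tool from outside, world axes, zero at the start; "torque": the same for the moment, N m; "width": finger opening in m.
Only numpy, scipy, OpenCV 4.12 (cv2) and the standard library are available. Lean on these libraries where they do the work, as an engineer would, in place of code of your own. Each camera call takes 0.05 s, during which the arm holds its last target.

## Working session

There is one attempt and no reset: what is moved stays moved. The work goes in short steps, Python scripts to look and compute and a tool call to move; the robot and the scene stay as the last step left them, time stands still between calls to the robot, and variables do not carry over. Pictures are saved under pics/ and viewed, and the job is handed in when it is done.

Besides the shell and the picture viewer there is one more tool, called after "Request:" as name(argument=value, ...), one argument or row to a line, values as JSON. play_rows: Moves the arm, as the interface text tells. Its arguments: {"type":"object","properties":{"steps":{"type":"array"}},"required":["steps"]}

```bash
ls -la; mkdir -p pics; python3 - <<'E'
from rig import env, optics
import cv2
print(env.get_state(), env.pinch_z)
for n in ("side","top"):
    im=optics.snapshot(n); cv2.imwrite(f"pics/{n}0.png",im[:,:,::-1]); m=optics.camera_model(n); print(n,m)
E
```

```text
total 12
drwxr-xr-x  3 agent agent 4096 Dec  7 14:01 .
drwxr-xr-x 23 root  root  4096 Dec  7 14:01 ..
drwxr-xr-x  2 agent agent 4096 Dec  7 14:01 pics
{'t': 0.0, 'joint_positions': array([-1.29800376e+00,  2.87184679e-01,  1.57818552e+00,  5.89761796e-07,
        1.27861752e+00, -1.50001700e-01]), 'qvel': array([-0.00062752,  0.00126995,  0.00014496, -0.00034641,  0.00179071,
        0.00029602]), 'joint_torque': array([-3.81476757e-04, -4.05976474e+01, -2.92628431e+01, -1.24636458e-04,
        5.80504508e-03, -6.96745062e-06]), 'eef_pos': array([ 0.27685109, -0.61507152,  0.3025297 ]), 'orientation': array([-3.06931945e+00, -6.58686370e-01,  2.29773738e-04]), 'contact_force': array([ 0.6813859 , -0.32080244, -0.23431255]), 'torque': array([-0.01291854,  0.01044752,  0.01182149]), 'width': 0.0852565261569216} 0.0539
side {'mtx': array([[499.62852627,   0.        , 282.49389116],
       [  0.        , 499.62852627, 212.90195716],
       [  0.        ,   0.        ,   1.        ]]), 'dist_coeffs': array([-0.15405418,  0.        ,  0.        ,  0.        ,  0.        ]), 'extrinsics': array([[ 0.95126835,  0.24004212, -0.19356735,  0.30788789],
       [-0.30779839,  0.70113132, -0.64317573, -1.07435407],
       [-0.01867313,  0.67141243,  0.74084861,  1.2267752 ],
       [ 0.        ,  0.        ,  0.        ,  1.        ]])}
top {'mtx': array([[528.52826423,   0.        , 280.69055758],
       [  0.        , 528.52826423, 211.43861714],
       [  0.        ,   0.        ,   1.        ]]), 'dist_coeffs': array([-0.10853635,  0.        ,  0.        ,  0.        ,  0.        ]), 'extrinsics': array([[-0.0074422 ,  0.9859377 , -0.16694749,  0.32690697],
       [-0.99996326, -0.00662768,  0.00543553, -0.07270705],
       [ 0.00425262,  0.16698181,  0.98595081,  1.6544516 ],
       [ 0.        ,  0.        ,  0.        ,  1.        ]])}
```

View pics/side0.png

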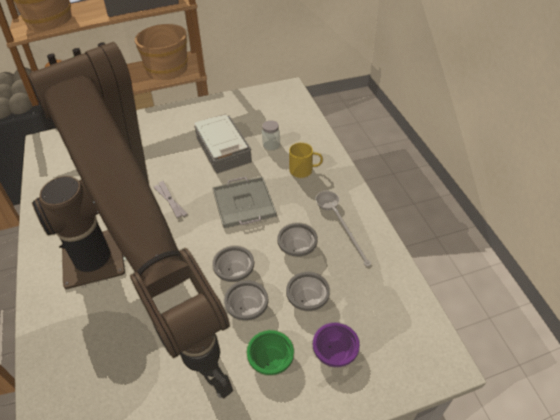

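View pics/top0.png

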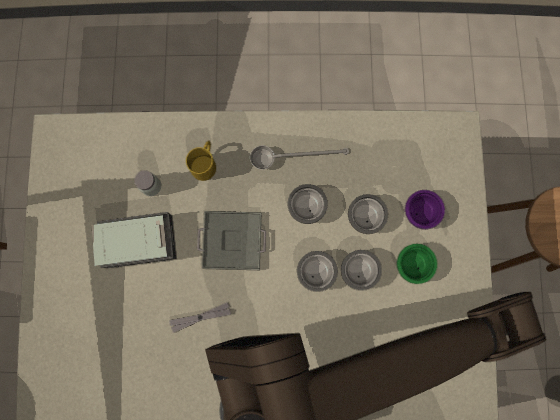

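The top view shows four grey covers at (308,204), (367,214), (318,271) and (361,269), with the green one at (417,264) and the purple one at (425,210). The tray is near (234,240), and the crate near (134,240) with its rib at (163,236). I'll zoom in to measure.

```bash
cat > h.py <<'E'
import numpy as np, cv2
from rig import env, optics
from scipy.spatial.transform import Rotation as R
def p2w(n,px,z):
    m=optics.camera_model(n); K,d,E=m["mtx"],m["dist_coeffs"],m["extrinsics"]
    u=cv2.undistortPoints(np.array(px,float).reshape(-1,1,2),K,d).reshape(-1,2)
    D=np.c_[u[:,0],-u[:,1],-np.ones(len(u))]@E[:3,:3].T; o=E[:3,3]
    s=(z-o[2])/D[:,2]; return o+D*s[:,None]
def w2p(n,P):
    m=optics.camera_model(n); K,d,E=m["mtx"],m["dist_coeffs"],m["extrinsics"]
    c=(np.array(P,float).reshape(-1,3)-E[:3,3])@E[:3,:3]
    c=c*[1,-1,-1]
    return cv2.projectPoints(c.reshape(-1,1,3),np.zeros(3),np.zeros(3),K,d)[0].reshape(-1,2)
def crop(n,x0,y0,x1,y1,k,name,im=None):
    if im is None: im=optics.snapshot(n)
    c=cv2.resize(im[y0:y1,x0:x1],None,fx=k,fy=k,interpolation=cv2.INTER_CUBIC)
    cv2.imwrite("pics/"+name,c[:,:,::-1])
def ring(cx,cy,r,z,n=72):
    a=np.linspace(0,2*np.pi,n); return np.c_[cx+r*np.cos(a),cy+r*np.sin(a),np.full(n,z)]
E
python3 - <<'E'
from h import *
im=cv2.imread("pics/top0.png")[:,:,::-1]
crop("top",85,195,285,295,4,"tz0.png",im)
crop("top",280,170,450,300,4,"tz1.png",im)
crop("side",180,100,340,240,5,"sz0.png",cv2.imread("pics/side0.png")[:,:,::-1])
E
```

```text
(no output)
```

View pics/tz0.png

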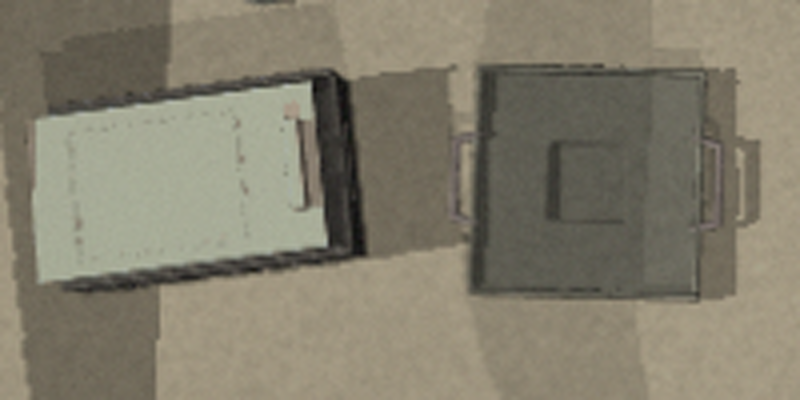

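View pics/tz1.png

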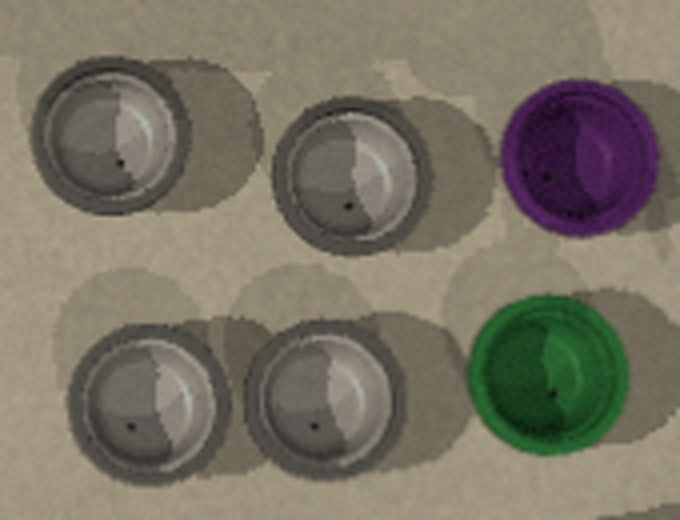

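View pics/sz0.png

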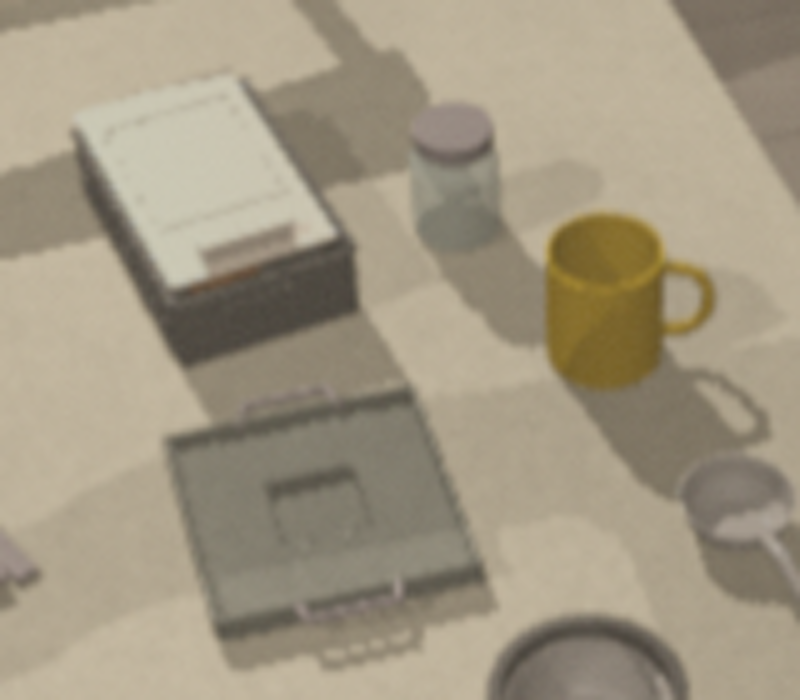

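```bash
cat >> h.py <<'E'
from scipy.optimize import minimize
def gradmag(im):
    g=cv2.GaussianBlur(cv2.cvtColor(im,cv2.COLOR_RGB2GRAY).astype(np.float32),(0,0),0.8)
    return g
def samp(g,p): return cv2.remap(g,p[:,0].astype(np.float32).reshape(-1,1),p[:,1].astype(np.float32).reshape(-1,1),cv2.INTER_LINEAR).ravel()
def fitring(ims,x,y,ztop=.05,verbose=False):
    # band (52..62) dark vs outside/inside brighter: maximise contrast
    gs={n:gradmag(im) for n,im in ims.items()}
    out={}
    def cost(v,names):
        c=0
        for n in names:
            b=samp(gs[n],w2p(n,ring(v[0],v[1],.057,ztop)))
            i=samp(gs[n],w2p(n,ring(v[0],v[1],.0495,ztop)))
            o=samp(gs[n],w2p(n,ring(v[0],v[1],.0655,ztop)))
            c+=np.mean(b)*2-np.mean(i)-np.mean(o)+1.0*np.std(b)
        return c
    best=[]
    for names in [["top"],["side"],["top","side"]]:
        names=[q for q in names if q in ims]
        if not names: continue
        # coarse grid then NM
        G=[(cost((x+a,y+b),names),x+a,y+b) for a in np.arange(-.02,.021,.004) for b in np.arange(-.02,.021,.004)]
        c=min(G); r=minimize(lambda v:cost(v,names),c[1:],method="Nelder-Mead",options=dict(initial_simplex=[[c[1],c[2]],[c[1]+.003,c[2]],[c[1],c[2]+.003]]))
        best.append((names,r.x.round(4),round(r.fun,1)))
    return best
E
python3 - <<'E'
from h import *
ims={n:cv2.imread(f"pics/{n}0.png")[:,:,::-1].copy() for n in("top","side")}
T=lambda L,x0=85,y0=195:[(x0+(a-1.5)/4,y0+(b-1.5)/4) for a,b in L]
S=lambda L:[(180+(a-2)/5,100+(b-2)/5) for a,b in L]
print("lid",p2w("top",T([(35,120),(312,82),(328,250),(38,283)]),.064).round(4))
print("lid side",p2w("side",S([(75,125),(238,75),(350,240),(172,292)]),.064).round(4))
print("rib top",p2w("top",T([(303,120),(317,120),(321,208),(308,210)]),.08).round(4))
print("tray",p2w("top",T([(480,66),(707,68),(700,298),(472,292)]),.022).round(4))
print("tray side",p2w("side",S([(167,437),(410,392),(485,575),(222,630)]),.022).round(4))
print("well top",p2w("top",T([(550,142),(548,220),(624,142),(622,222)]),.014).round(4))
for c in [(308,204),(367,214),(318,271),(361,269)]:
    w=p2w("top",[c],.05)[0]; print(c,w.round(4),fitring(ims,w[0],w[1]))
E
```

```text
lid [[0.5589 0.4953 0.064 ]
 [0.5872 0.2802 0.064 ]
 [0.4585 0.2644 0.064 ]
 [0.4337 0.4871 0.064 ]]
lid side [[0.4348 0.4749 0.064 ]
 [0.5672 0.4935 0.064 ]
 [0.5974 0.2738 0.064 ]
 [0.4638 0.2615 0.064 ]]
rib top [[0.5555 0.2826 0.08  ]
 [0.5555 0.2719 0.08  ]
 [0.4887 0.2671 0.08  ]
 [0.4872 0.2769 0.08  ]]
tray [[ 0.6059  0.157   0.022 ]
 [ 0.6031 -0.0212  0.022 ]
 [ 0.4236 -0.0155  0.022 ]
 [ 0.4291  0.1605  0.022 ]]
tray side [[ 0.4334  0.1635  0.022 ]
 [ 0.6043  0.1512  0.022 ]
 [ 0.6023 -0.0293  0.022 ]
 [ 0.4288 -0.0199  0.022 ]]
well top [[0.5465 0.1021 0.014 ]
 [0.4853 0.1031 0.014 ]
 [0.5462 0.0441 0.014 ]
 [0.4834 0.0454 0.014 ]]
(308, 204) [ 0.6213 -0.1661  0.05  ] [(['top'], array([ 0.6222, -0.1637]), np.float64(-55.0)), (['side'], array([ 0.6239, -0.1714]), np.float64(-45.3)), (['top', 'side'], array([ 0.6237, -0.1659]), np.float64(-79.1))]Traceback (most recent call last):
  File "<stdin>", line 12, in <module>
  File "h.py", line 42, in fitring
    G=[(cost((x+a,y+b),names),x+a,y+b) for a in np.arange(-.02,.021,.004) for b in np.arange(-.02,.021,.004)]
        ~~~~^^^^^^^^^^^^^^^^^
  File "h.py", line 33, in cost
    i=samp(gs[n],w2p(n,ring(v[0],v[1],.0495,ztop)))
                 ~~~^^^^^^^^^^^^^^^^^^^^^^^^^^^^^^
  File "h.py", line 10, in w2p
    m=optics.camera_model(n); K,d,E=m["mtx"],m["dist_coeffs"],m["extrinsics"]
ValueError: time passes only in moves, steps and waits
```

```bash
python3 - <<'E'
from rig import optics
import pickle
pickle.dump({n:optics.camera_model(n) for n in("top","side")},open("cam.pkl","wb"))
E
sed -i 's/m=optics.camera_model(n)/m=CAM[n]/; 2i import pickle; CAM=pickle.load(open("cam.pkl","rb"))' h.py
python3 - <<'E'
from h import *
ims={n:cv2.imread(f"pics/{n}0.png")[:,:,::-1].copy() for n in("top","side")}
vis={n:cv2.resize(im,None,fx=4,fy=4,interpolation=cv2.INTER_CUBIC) for n,im in ims.items()}
for c in [(308,204),(367,214),(318,271),(361,269)]:
    w=p2w("top",[c],.05)[0]; f=fitring(ims,w[0],w[1]); print(c,w.round(4),f)
    x,y=f[0][1]
    for n in vis:
        for r,z in((.062,.05),(.052,.05),(.032,.003)):
            p=w2p(n,ring(x,y,r,z)); cv2.polylines(vis[n],[((p*4+1.5)).astype(int)],True,(255,255,0) if r>.04 else (0,255,255),1)
cv2.imwrite("pics/o1.png",vis["top"][680:1200,1120:1800,::-1])
cv2.imwrite("pics/o2.png",vis["side"][860:1300,820:1380,::-1])
E
```

```text
(308, 204) [ 0.6213 -0.1661  0.05  ] [(['top'], array([ 0.6222, -0.1637]), np.float64(-55.0)), (['side'], array([ 0.6239, -0.1714]), np.float64(-45.3)), (['top', 'side'], array([ 0.6237, -0.1659]), np.float64(-79.1))]
(367, 214) [ 0.5888 -0.348   0.05  ] [(['top'], array([ 0.5893, -0.3488]), np.float64(-55.9)), (['side'], array([ 0.5904, -0.3575]), np.float64(-51.8)), (['top', 'side'], array([ 0.5909, -0.3526]), np.float64(-76.3))]
(318, 271) [ 0.4149 -0.1932  0.05  ] [(['top'], array([ 0.4159, -0.1895]), np.float64(-56.0)), (['side'], array([ 0.4171, -0.1972]), np.float64(-46.7)), (['top', 'side'], array([ 0.4166, -0.1916]), np.float64(-80.9))]
(361, 269) [ 0.4197 -0.3241  0.05  ] [(['top'], array([ 0.4183, -0.3227]), np.float64(-47.3)), (['side'], array([ 0.4198, -0.3322]), np.float64(-40.2)), (['top', 'side'], array([ 0.4193, -0.3265]), np.float64(-56.6))]
```

View pics/o1.png

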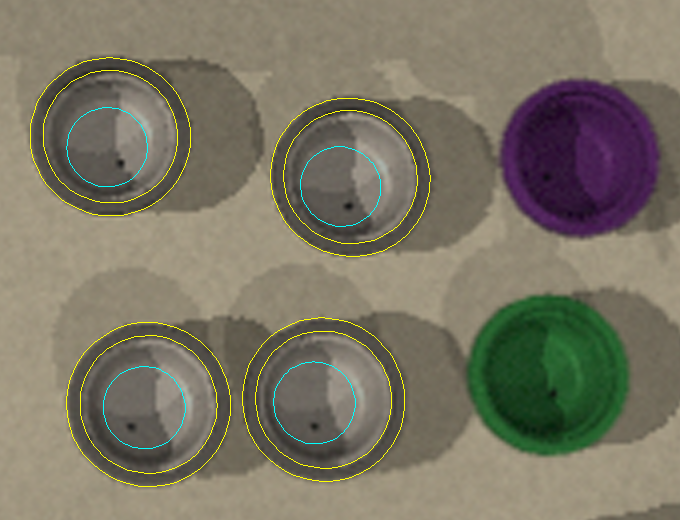

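View pics/o2.png

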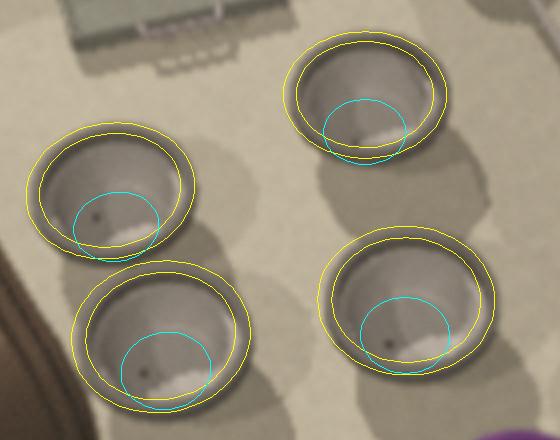

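```bash
cat >> h.py <<'E'
def pose():
    s=env.get_state(); return s["eef_pos"],R.from_rotvec(s["orientation"])
def yaw(r): 
    v=r.as_matrix()[:,0]; return np.degrees(np.arctan2(v[1],v[0]))
def plan(tgt,yawdeg=None,n=None,g=1,p=None,r=None,show=True):
    """straight rows to tgt with tool down, tool x at yawdeg"""
    if p is None: p,r=pose()
    y0=yaw(r); yawdeg=y0 if yawdeg is None else yawdeg
    ideal=lambda a:R.from_euler("z",a,degrees=True)*R.from_euler("x",180,degrees=True)
    Rt=ideal(yawdeg)
    tgt=np.array(tgt,float)
    for k in range(1,60):
        if n and k<n: continue
        rows=[];cp,cr=p.copy(),r
        tot=(cr.inv()*Rt).as_rotvec()
        ok=True
        for i in range(k):
            d=(tgt-cp)/(k-i); s=cr.inv().apply(d)/.03
            w=np.degrees(tot/k)/5
            if abs(s).max()>1 or abs(w).max()>1: ok=False;break
            row=np.round(np.r_[s,w],2); rows.append(row.tolist()+[g])
            cp=cp+cr.apply(row[:3]*.03); cr=cr*R.from_rotvec(np.radians(row[3:6]*5))
        if ok: break
    if show:
        for i in range(0,len(rows),5): print([rows[i:i+5]])
    return cp,cr
E
python3 - <<'E'
from h import *
p,r=plan((.54,-.2,.30),15); print(p)
plan((.522,.275,.22),7.6,p=p,r=r)
E
```

```text
[[[0.98, -0.64, 0.01, -0.0, -0.0, 0.13, 1], [0.97, -0.66, 0.01, -0.0, -0.0, 0.13, 1], [0.96, -0.67, 0.01, -0.0, -0.0, 0.13, 1], [0.95, -0.68, 0.01, -0.0, -0.0, 0.13, 1], [0.95, -0.69, 0.01, -0.0, -0.0, 0.13, 1]]]
[[[0.94, -0.7, 0.01, -0.0, -0.0, 0.13, 1], [0.93, -0.71, 0.01, -0.0, -0.0, 0.13, 1], [0.92, -0.72, 0.01, -0.0, -0.0, 0.13, 1], [0.91, -0.73, 0.01, -0.0, -0.0, 0.13, 1], [0.91, -0.74, 0.0, -0.0, -0.0, 0.13, 1]]]
[[[0.9, -0.75, 0.01, -0.0, -0.0, 0.13, 1], [0.89, -0.76, 0.0, -0.0, -0.0, 0.13, 1], [0.88, -0.77, 0.01, -0.0, -0.0, 0.13, 1], [0.87, -0.77, 0.0, -0.0, -0.0, 0.13, 1]]]
[ 0.53994985 -0.20009141  0.3000577 ]
[[[0.22, -0.96, 0.17, -0.0, 0.0, 0.09, 1], [0.21, -0.97, 0.17, -0.0, 0.0, 0.09, 1], [0.21, -0.97, 0.17, -0.0, 0.0, 0.09, 1], [0.2, -0.97, 0.17, -0.0, 0.0, 0.09, 1], [0.19, -0.97, 0.17, -0.0, 0.0, 0.09, 1]]]
[[[0.18, -0.97, 0.17, -0.0, 0.0, 0.09, 1], [0.18, -0.97, 0.17, -0.0, 0.0, 0.09, 1], [0.17, -0.98, 0.17, -0.0, 0.0, 0.09, 1], [0.16, -0.98, 0.17, -0.0, 0.0, 0.09, 1], [0.15, -0.98, 0.17, -0.0, 0.0, 0.09, 1]]]
[[[0.15, -0.98, 0.17, -0.0, 0.0, 0.09, 1], [0.14, -0.98, 0.17, -0.0, 0.0, 0.09, 1], [0.13, -0.98, 0.17, -0.0, 0.0, 0.09, 1], [0.12, -0.98, 0.16, -0.0, 0.0, 0.09, 1], [0.12, -0.98, 0.17, -0.0, 0.0, 0.09, 1]]]
[[[0.11, -0.99, 0.16, -0.0, 0.0, 0.09, 1]]]
```

Request:
play_rows(
  steps=[
    [[0.98,-0.65,0,0,0,0.13,1],[0.97,-0.66,0,0,0,0.13,1],[0.96,-0.67,0,0,0,0.13,1],[0.95,-0.68,0,0,0,0.13,1],[0.95,-0.69,0,0,0,0.13,1]],
  ],
)

```text
t: 0.72
eef_pos: [0.3711, -0.4655, 0.3033]
orientation: [-3.088, -0.571, 0.0]
contact_force: [0.9, -0.6, -0.2]
width: 0.0851
```

Request:
play_rows(
  steps=[
    [[0.94,-0.7,0,0,0,0.13,1],[0.93,-0.71,0,0,0,0.13,1],[0.92,-0.72,0,0,0,0.13,1],[0.91,-0.73,0,0,0,0.13,1],[0.91,-0.74,0,0,0,0.13,1]],
  ],
)

```text
t: 1.35
eef_pos: [0.4649, -0.3172, 0.3034]
orientation: [-3.103, -0.483, 0.001]
contact_force: [0.4, -0.1, 0.8]
width: 0.0852
```

Request:
play_rows(
  steps=[
    [[0.9,-0.75,0,0,0,0.13,1],[0.89,-0.76,0,0,0,0.13,1],[0.88,-0.77,0,0,0,0.13,1],[0.87,-0.77,0,0,0,0.13,1],[0.22,-0.96,0.1,0,0,0.09,1]],
  ],
)

```text
t: 1.98
eef_pos: [0.5395, -0.1696, 0.3006]
orientation: [-3.116, -0.402, 0.0]
contact_force: [-0.3, 1.1, 0.3]
width: 0.085
```

Request:
play_rows(
  steps=[
    [[0.21,-0.97,0.1,0,0,0.09,1],[0.21,-0.97,0.1,0,0,0.09,1],[0.2,-0.97,0.1,0,0,0.09,1],[0.19,-0.97,0.1,0,0,0.09,1],[0.18,-0.97,0.1,0,0,0.09,1]],
  ],
)

```text
t: 2.6
eef_pos: [0.5326, -0.0213, 0.2853]
orientation: [-3.123, -0.34, 0.001]
contact_force: [0.9, 0.1, -0.6]
width: 0.0851
```

Request:
play_rows(
  steps=[
    [[0.18,-0.97,0.1,0,0,0.09,1],[0.17,-0.98,0.1,0,0,0.09,1],[0.16,-0.98,0.1,0,0,0.09,1],[0.15,-0.98,0.1,0,0,0.09,1],[0.15,-0.98,0.1,0,0,0.09,1]],
  ],
)

```text
t: 3.22
eef_pos: [0.5271, 0.1272, 0.2703]
orientation: [-3.129, -0.278, 0.001]
contact_force: [0.6, -1.2, 0.3]
width: 0.0855
```

Request:
play_rows(
  steps=[
    [[0.14,-0.98,0.3,0,0,0.09,1],[0.13,-0.98,0.3,0,0,0.09,1],[0.12,-0.98,0.3,0,0,0.09,1],[0.12,-0.98,0.3,0,0,0.09,1],[0.11,-0.99,0.3,0,0,0.09,1]],
  ],
)

```text
t: 3.85
eef_pos: [0.5217, 0.2755, 0.2251]
orientation: [3.134, 0.217, -0.001]
contact_force: [0.2, -0.8, 0.3]
width: 0.0854
```

```bash
python3 - <<'E'
from h import *
p,r=pose(); print(p,yaw(r))
for n,b in (("top",(85,180,285,330)),("side",(150,60,310,200))):
    im=optics.snapshot(n); 
    for q in ([0,.0425,.06],[0,-.0425,.06],[0,0,0],[0,.057,.06],[0,-.057,.06]):
        a=w2p(n,p+r.apply(q)); print(n,q,a.round(1))
    crop(n,*b,4 if n=="top" else 5,n[0]+"2.png",im)
E
```

```text
[0.52169327 0.27553348 0.22506415] 7.912509506961196
top [0, 0.0425, 0.06] [[170.6 230. ]]
top [0, -0.0425, 0.06] [[141.3 234.2]]
top [0, 0, 0] [[151.  229.3]]
top [0, 0.057, 0.06] [[175.6 229.3]]
top [0, -0.057, 0.06] [[136.4 234.9]]
side [0, 0.0425, 0.06] [[230.8 136.5]]
side [0, -0.0425, 0.06] [[221.8 122.8]]
side [0, 0, 0] [[224.5 115.3]]
side [0, 0.057, 0.06] [[232.4 138.9]]
side [0, -0.057, 0.06] [[220.3 120.5]]
```

View pics/t2.png

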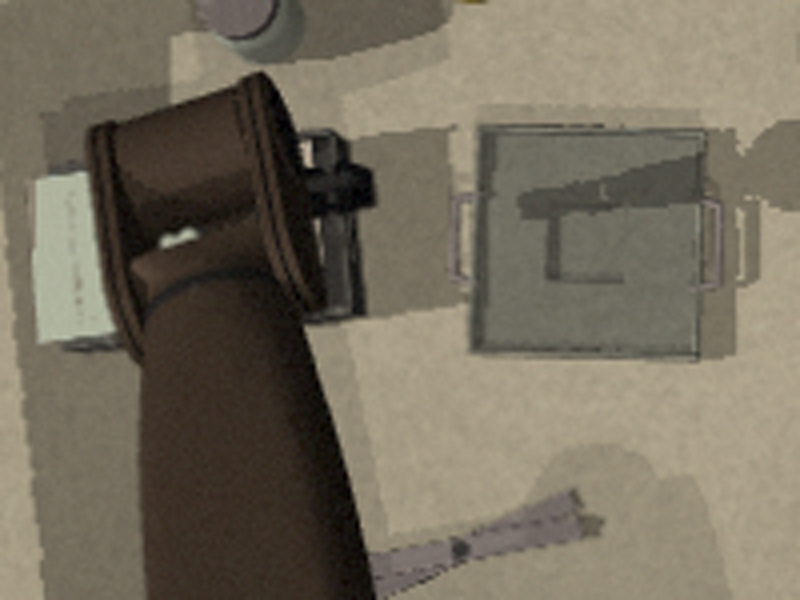

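View pics/s2.png

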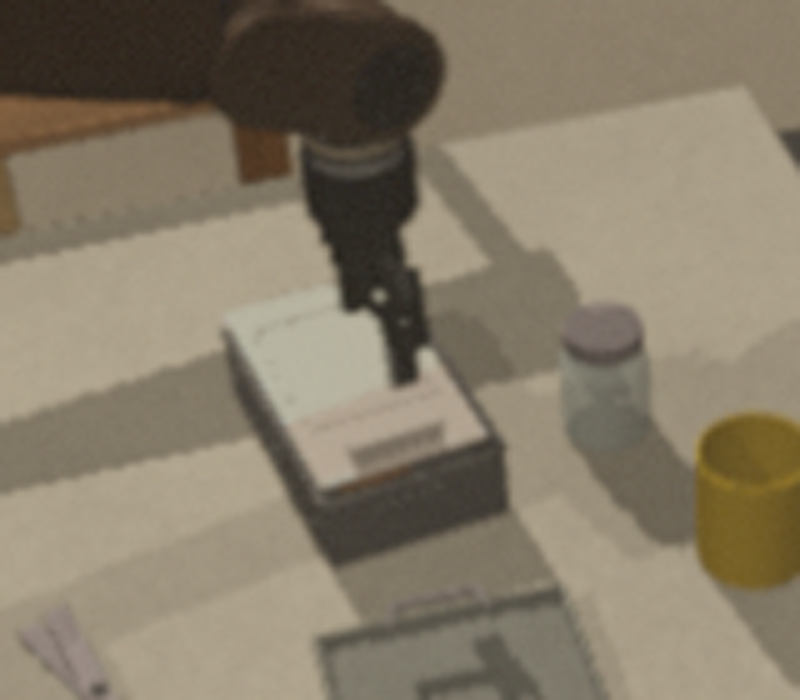

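Request:
play_rows(
  steps=[
    [[0,0,0.7,0,0,0,1],[0,0,0.7,0,0,0,1],[0,0,0.7,0,0,0,1],[0,0,0.6,0,0,0,0],[0,0,0,0,0,0,-0.3]],
  ],
)

```text
t: 4.58
eef_pos: [0.5212, 0.2739, 0.1431]
orientation: [3.133, 0.216, -0.006]
contact_force: [-0.6, 0.6, -0.3]
width: 0.0516
```

Request:
play_rows(
  steps=[
    [[0,0,0,0,0,0,-1],[0,0,0,0,0,0,-1],[0,0,0,0,0,0,-1],[0,0,0,0,0,0,-1]],
  ],
)

```text
t: 5.08
eef_pos: [0.5227, 0.2751, 0.1464]
orientation: [-3.133, -0.217, -0.003]
contact_force: [-2.5, 1.4, 6.0]
width: 0.0094
```

```bash
python3 - <<'E'
from h import *
s=env.get_state();print(s["eef_pos"],s["contact_force"],s["width"])
for n,b in (("top",(85,180,285,330)),("side",(180,80,290,160))):
    crop(n,*b,4 if n=="top" else 7,n[0]+"3.png")
E
```

```text
[0.52270162 0.27510438 0.14642451] [-2.52954843  1.44000689  5.99298306] 0.009410301168238084
```

View pics/s3.png

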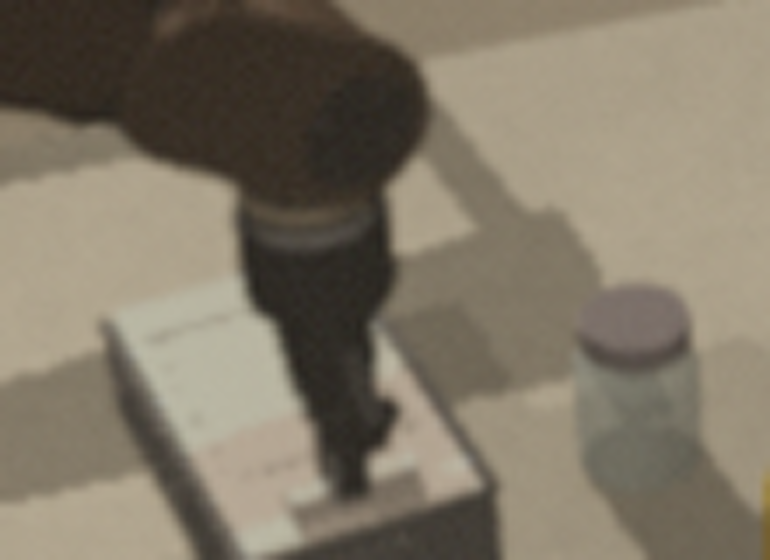

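View pics/t3.png

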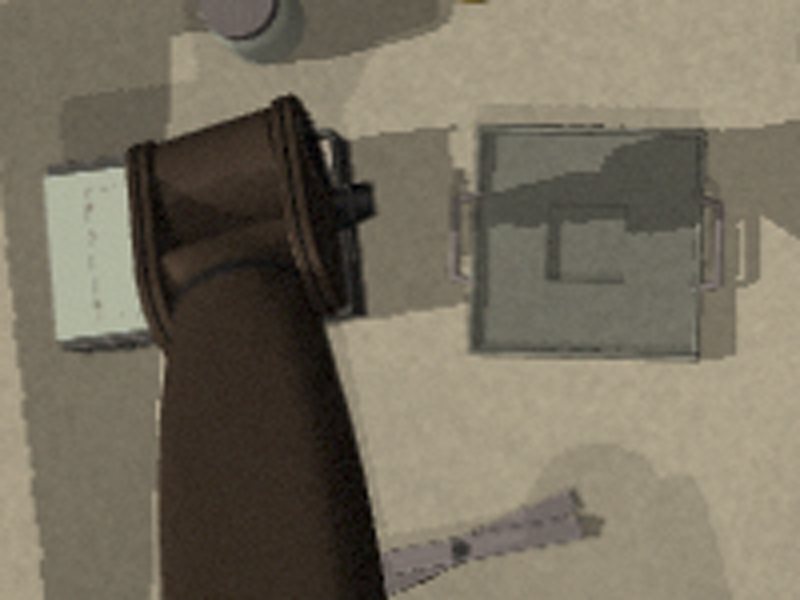

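```bash
cat >> h.py <<'E'
def boxpts(c,yawd,lx,ly,z0,z1):
    a=np.radians(yawd);ex=np.array([np.cos(a),np.sin(a)]);ey=np.array([-np.sin(a),np.cos(a)])
    return np.array([[*(np.array(c)+sx*lx/2*ex+sy*ly/2*ey),z] for z in(z0,z1) for sx,sy in((-1,-1),(1,-1),(1,1),(-1,1))])
def drawbox(vis,n,P,k,x0,y0,col):
    p=((w2p(n,P)-[x0,y0])*k+(k-1)/2).astype(int)
    for a in range(4):
        for i,j in((a,(a+1)%4),(a+4,(a+1)%4+4),(a,a+4)): cv2.line(vis,tuple(map(int,p[i])),tuple(map(int,p[j])),col,1)
E
python3 - <<'E'
from h import *
im=cv2.imread("pics/s3.png")
for src,k,x0,y0,name in (("s2",5,150,60,"o3"),("s3",7,180,80,"o4")):
    v=cv2.imread(f"pics/{src}.png")
    drawbox(v,"side",boxpts((.5227,.2751),7.6,.07,.012,.064,.08),k,x0,y0,(0,0,255))
    drawbox(v,"side",boxpts((.5122,.3541),7.6,.14,.224,0,.06),k,x0,y0,(0,255,0))
    cv2.imwrite(f"pics/{name}.png",v)
E
```

```text
(no output)
```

View pics/o3.png

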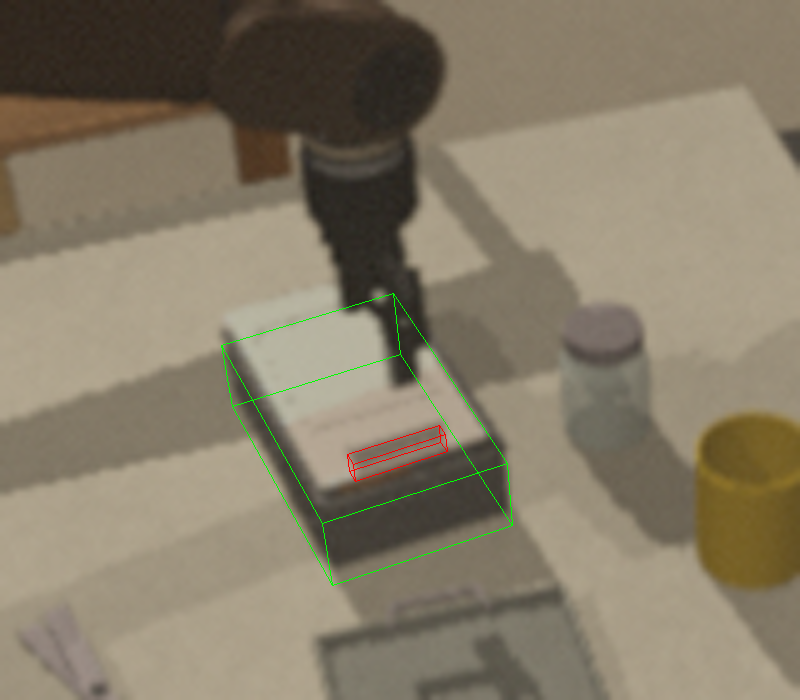

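View pics/o4.png

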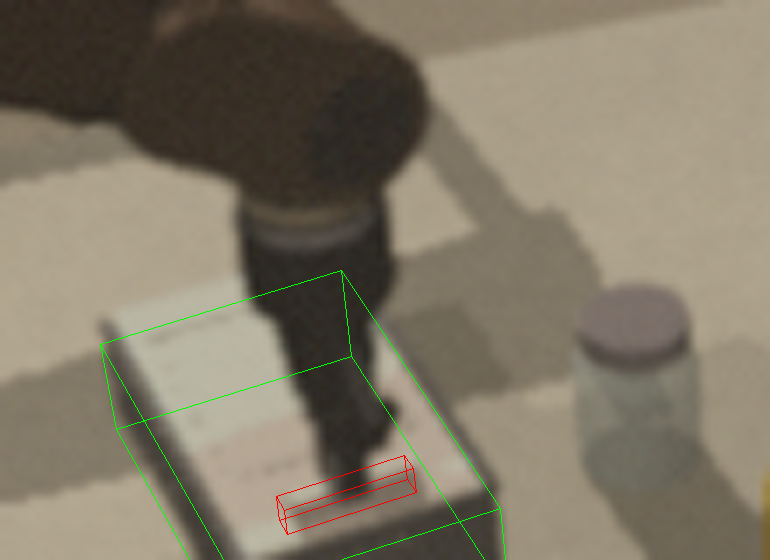

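Request:
play_rows(
  steps=[
    [[0,0,0,0,0,0,-1],[0,0,0,0,0,0,-1]],
  ],
)

```text
t: 5.42
eef_pos: [0.5227, 0.2751, 0.1464]
orientation: [-3.133, -0.217, -0.003]
contact_force: [-2.0, 1.1, 6.0]
width: 0.0095
```

```bash
python3 - <<'E'
from h import *
p,r=pose()
for d in (.06,.073,.082):
  for y in (.006,-.006,.018,-.018): print(d,y,((w2p("side",p+r.apply([0,y,d]))-[180,80])*7+3).round(0))
crop("side",180,80,290,160,7,"s4.png")
E
```

```text
0.06 0.006 [[348. 480.]]
0.06 -0.006 [[340. 466.]]
0.06 0.018 [[357. 493.]]
0.06 -0.018 [[331. 452.]]
0.073 0.006 [[351. 499.]]
0.073 -0.006 [[342. 485.]]
0.073 0.018 [[360. 513.]]
0.073 -0.018 [[334. 472.]]
0.082 0.006 [[353. 513.]]
0.082 -0.006 [[344. 499.]]
0.082 0.018 [[361. 527.]]
0.082 -0.018 [[335. 485.]]
```

View pics/s4.png

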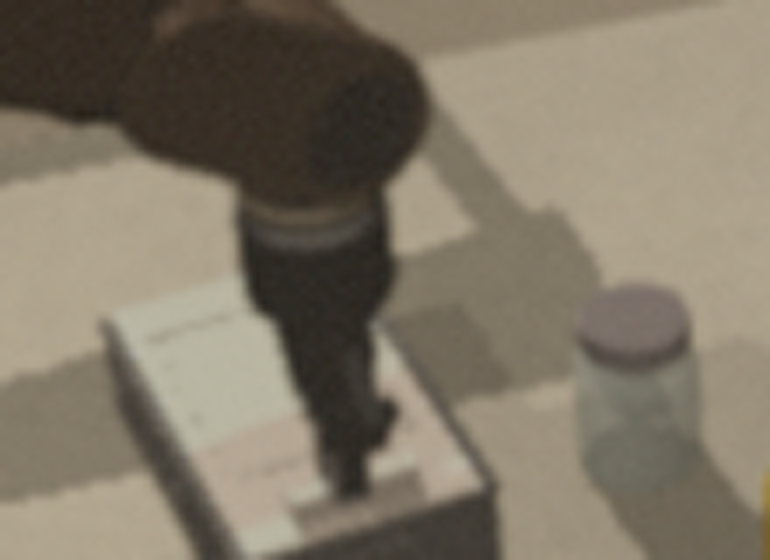

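Request:
play_rows(
  steps=[
    [[0,-0.2,0,0,0,0,-1],[0,-0.4,0,0,0,0,-1],[0,-0.5,0,0,0,0,-1],[0,-0.5,0,0,0,0,-1],[0,-0.4,0,0,0,0,-1]],
  ],
)

```text
t: 6.1
eef_pos: [0.5149, 0.3342, 0.1464]
orientation: [3.133, 0.218, 0.005]
contact_force: [-0.4, -1.7, 5.7]
width: 0.0098
```

```bash
python3 - <<'E'
from h import *
crop("side",180,80,290,160,7,"s5.png")
crop("top",85,180,285,330,4,"t5.png")
E
```

```text
(no output)
```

View pics/s5.png

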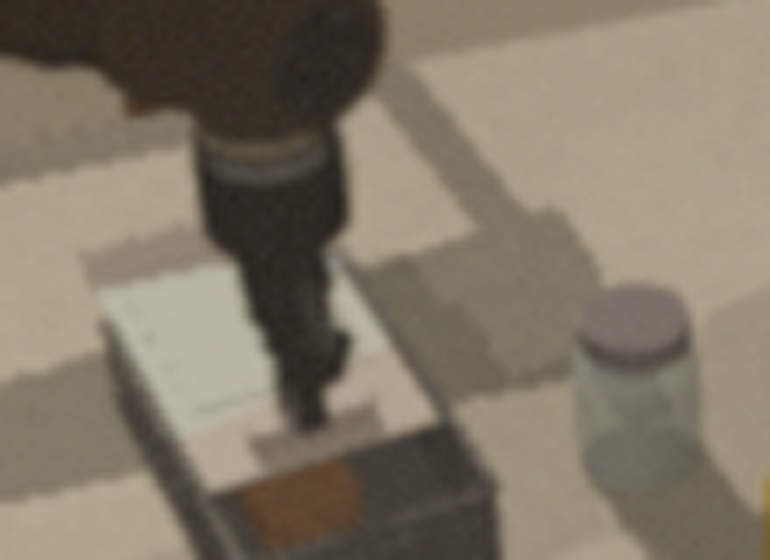

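View pics/t5.png

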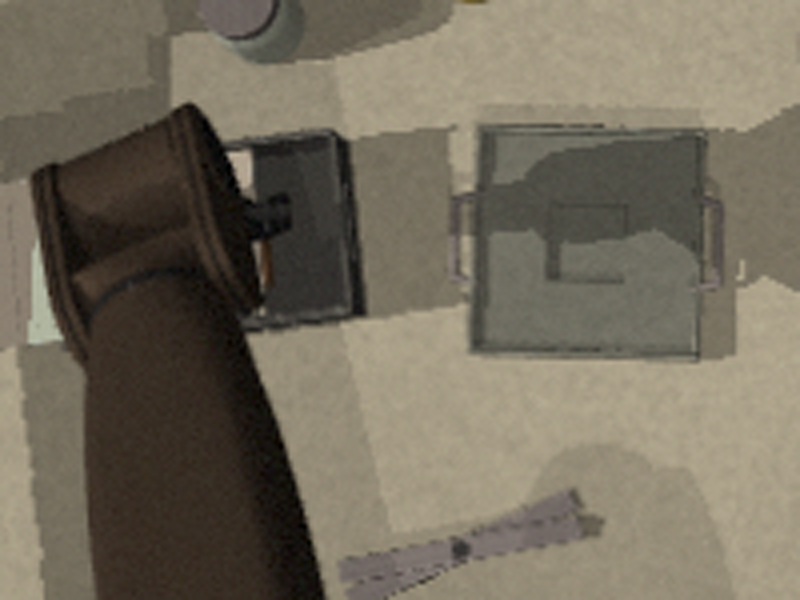

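Request:
play_rows(
  steps=[
    [[0,-0.5,0,0,0,0,-1],[0,-0.7,0,0,0,0,-1],[0,-0.7,0,0,0,0,-1],[0,-0.7,0,0,0,0,-1],[0,-0.5,0,0,0,0,-1]],
  ],
)

```text
t: 6.82
eef_pos: [0.5027, 0.4267, 0.1465]
orientation: [-3.134, -0.217, -0.008]
contact_force: [3.0, -2.1, 6.2]
width: 0.0098
```

Request:
play_rows(
  steps=[
    [[0,-0.4,0,0,0,0,-1],[0,-0.2,0,0,0,0,-1],[0,0,0,0,0,0,-1]],
  ],
)

```text
t: 7.2
eef_pos: [0.5003, 0.4448, 0.1464]
orientation: [-3.131, -0.217, -0.009]
contact_force: [4.6, 2.4, 4.6]
width: 0.0091
```

Request:
play_rows(
  steps=[
    [[0,-0.15,0,0,0,0,-1],[0,0,0,0,0,0,-1]],
  ],
)

```text
t: 7.45
eef_pos: [0.5004, 0.4458, 0.1464]
orientation: [3.127, 0.218, 0.006]
contact_force: [5.5, -9.6, 8.7]
width: 0.0097
```

Request:
play_rows(
  steps=[
    [[0,0.1,0,0,0,0,1],[0,0,0,0,0,0,1],[0,0,-0.5,0,0,0,1],[0,0,-1,0,0,0,1],[0,0.9,-1,0,0,0,1]],
  ],
)

```text
t: 8.07
eef_pos: [0.5013, 0.42, 0.2213]
orientation: [-3.133, -0.221, 0.0]
contact_force: [0.7, -0.5, 0.5]
width: 0.0859
```

Request:
play_rows(
  steps=[
    [[0,1,-0.5,0,0,0,1],[0,1,0,0,0,0,1],[0,1,0,0,0,0,1],[0,1,0,0,0,0,1],[0,1,0,0,0,0,1]],
  ],
)

```text
t: 8.7
eef_pos: [0.5225, 0.2697, 0.2357]
orientation: [-3.134, -0.218, -0.001]
contact_force: [0.5, -0.4, 0.0]
width: 0.0851
```

Request:
play_rows(
  steps=[
    [[0,1,0,0,0,0,1],[0,1,0,0,0,0,1],[0,1,0,0,0,0,1],[0,1,0,0,0,0,1],[0,1,0,0,0,0,1]],
  ],
)

```text
t: 9.32
eef_pos: [0.5434, 0.1212, 0.2357]
orientation: [-3.134, -0.218, -0.001]
contact_force: [1.2, -0.9, 0.3]
width: 0.0855
```

```bash
python3 - <<'E'
from h import *
p,r=pose();print(p,yaw(r))
im=optics.snapshot("side");cv2.imwrite("pics/side6.png",im[:,:,::-1])
crop("side",180,80,290,180,7,"s6.png",im)
im=optics.snapshot("top");cv2.imwrite("pics/top6.png",im[:,:,::-1])
crop("top",85,205,185,275,8,"t6.png",im)
E
```

```text
[0.54336366 0.1211901  0.23572124] 7.964941372725696
```

View pics/s6.png

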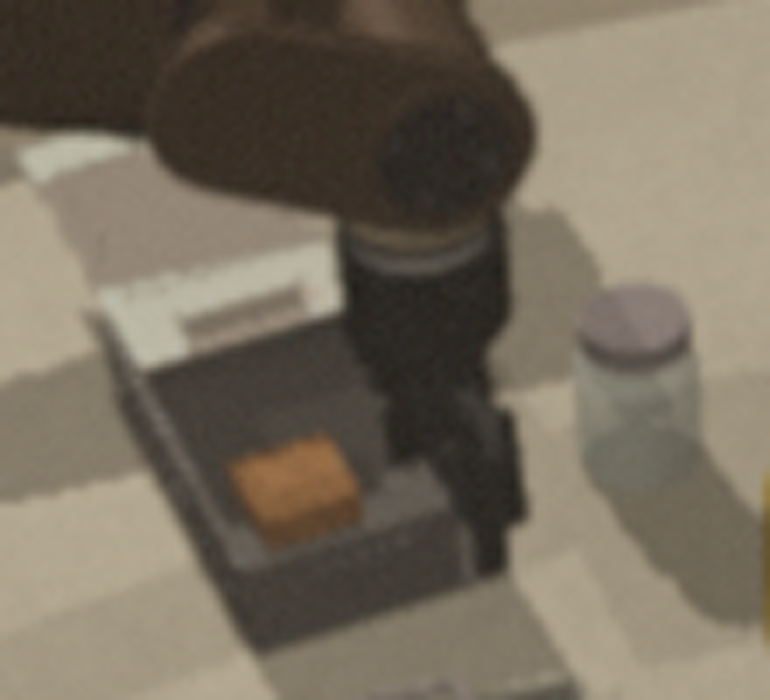

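View pics/t6.png

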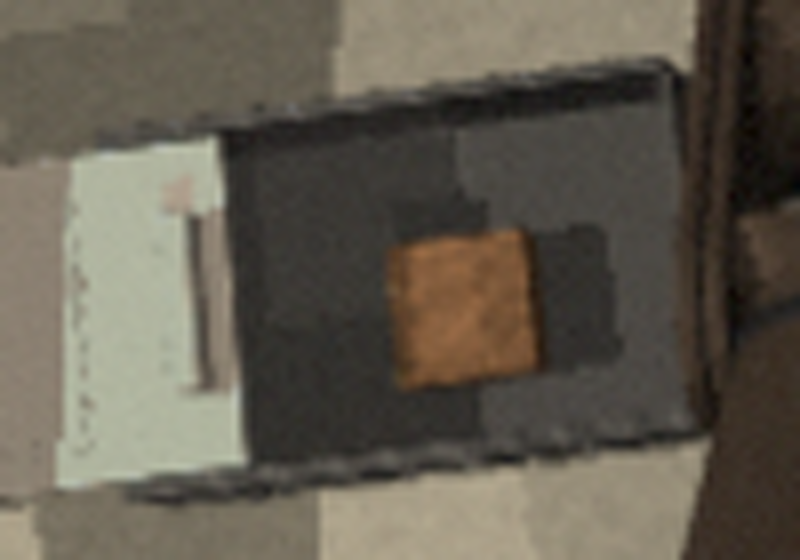

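View pics/top6.png

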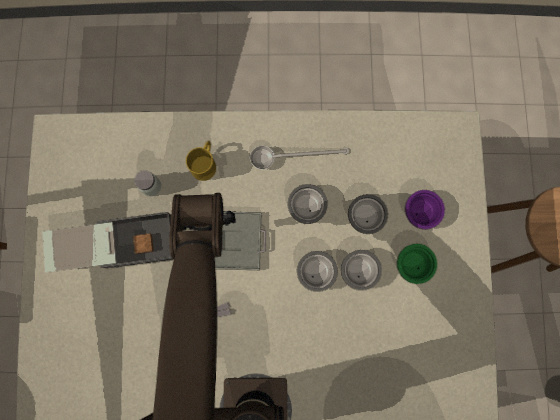

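```bash
python3 - <<'E'
from h import *
T=lambda L:[(85+(a-3.5)/8,205+(b-3.5)/8) for a,b in L]
S=lambda L:[(180+(a-3)/7,80+(b-3)/7) for a,b in L]
print("rib", p2w("top",T([(220,300)]),.08)," tcp .5003 .4455")
print("rib side", p2w("side",S([(178,322),(305,282),(310,295),(188,335)]),.08).mean(0))
m=p2w("top",T([(391,247),(526,229),(539,371),(400,389)]),.026);print(m.round(4),m.mean(0), np.linalg.norm(np.diff(m,axis=0),axis=1))
m=p2w("side",S([(230,462),(322,432),(358,488),(264,518)]),.026);print(m.round(4),m.mean(0), np.linalg.norm(np.diff(m,axis=0),axis=1))
# crate top outline
c=p2w("top",T([(668,62),(708,432),(240,130)]),.06); print("crate",c.round(4))
E
```

```text
rib [[0.50304176 0.42904734 0.08      ]]  tcp .5003 .4455
rib side [0.50590422 0.43320638 0.08      ]
[[0.5297 0.379  0.026 ]
 [0.5365 0.3258 0.026 ]
 [0.481  0.319  0.026 ]
 [0.4741 0.3735 0.026 ]] [0.50531745 0.34930777 0.026     ] [0.05365331 0.0559861  0.0549363 ]
[[0.4784 0.3759 0.026 ]
 [0.5309 0.3836 0.026 ]
 [0.5382 0.332  0.026 ]
 [0.4857 0.3251 0.026 ]] [0.50828565 0.35413765 0.026     ] [0.05300799 0.05211883 0.05299694]
crate [[0.5965 0.2644 0.06  ]
 [0.4544 0.2455 0.06  ]
 [0.571  0.4304 0.06  ]]
```

```bash
python3 - <<'E'
from h import *
p,r=pose(); print(p)
v=cv2.imread("pics/s6.png")
def dr(q,col,n="side",k=7,o=(180,80)):
    a=((w2p(n,p+r.apply(q))-o)*k+3).ravel(); cv2.circle(v,(int(a[0]),int(a[1])),3,col,-1); print(q,a.round())
for y in(.0425,.057,-.0425,-.057):
    for x in (-.011,.011): dr([x,y,.06],(0,0,255)); 
for x in(-.038,.038):
    for y in (-.0425,.0425): dr([x,y,0],(0,255,0))
cv2.imwrite("pics/o6.png",v)
im=cv2.imread("pics/top6.png"); v=cv2.resize(im[170:280,160:280],None,fx=6,fy=6,interpolation=cv2.INTER_CUBIC)
for y in(.0425,.057,-.0425,-.057):
    for x in (-.011,.011): dr([x,y,.06],(0,0,255),"top",6,(160,170)); 
for x in(-.038,.038):
    for y in (-.0425,.0425): dr([x,y,0],(0,255,0),"top",6,(160,170))
cv2.imwrite("pics/o7.png",v)
E
```

```text
[0.54375672 0.11999287 0.23574312]
[-0.011, 0.0425, 0.06] [464. 584.]
[0.011, 0.0425, 0.06] [509. 569.]
[-0.011, 0.057, 0.06] [476. 603.]
[0.011, 0.057, 0.06] [522. 588.]
[-0.011, -0.0425, 0.06] [393. 474.]
[0.011, -0.0425, 0.06] [437. 460.]
[-0.011, -0.057, 0.06] [381. 457.]
[0.011, -0.057, 0.06] [425. 443.]
[-0.038, -0.0425, 0] [326. 390.]
[-0.038, 0.0425, 0] [396. 500.]
[0.038, -0.0425, 0] [481. 342.]
[0.038, 0.0425, 0] [557. 449.]
[-0.011, 0.0425, 0.06] [394. 335.]
[0.011, 0.0425, 0.06] [388. 289.]
[-0.011, 0.057, 0.06] [425. 330.]
[0.011, 0.057, 0.06] [419. 285.]
[-0.011, -0.0425, 0.06] [216. 360.]
[0.011, -0.0425, 0.06] [210. 314.]
[-0.011, -0.057, 0.06] [185. 364.]
[0.011, -0.057, 0.06] [180. 319.]
[-0.038, -0.0425, 0] [202. 401.]
[-0.038, 0.0425, 0] [388. 375.]
[0.038, -0.0425, 0] [183. 237.]
[0.038, 0.0425, 0] [367. 211.]
```

View pics/o6.png

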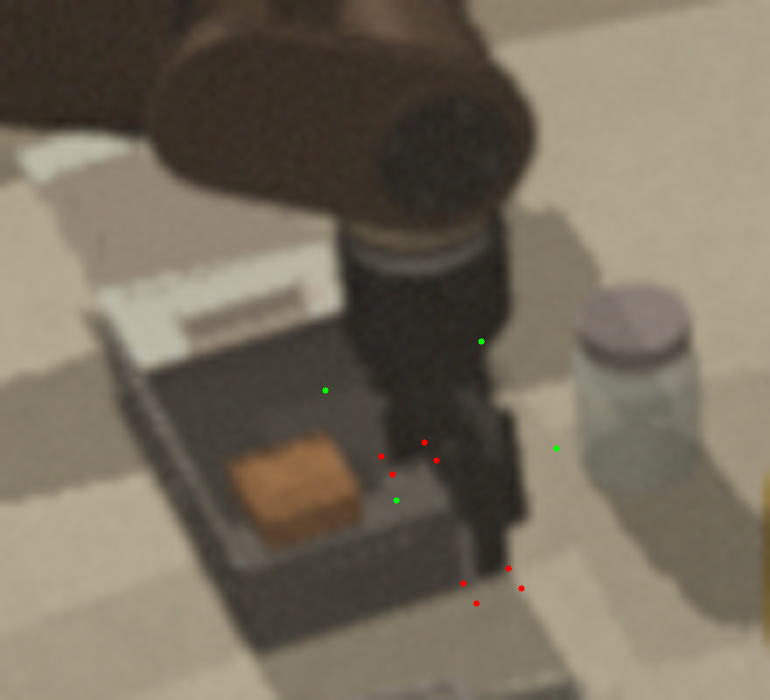

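View pics/o7.png

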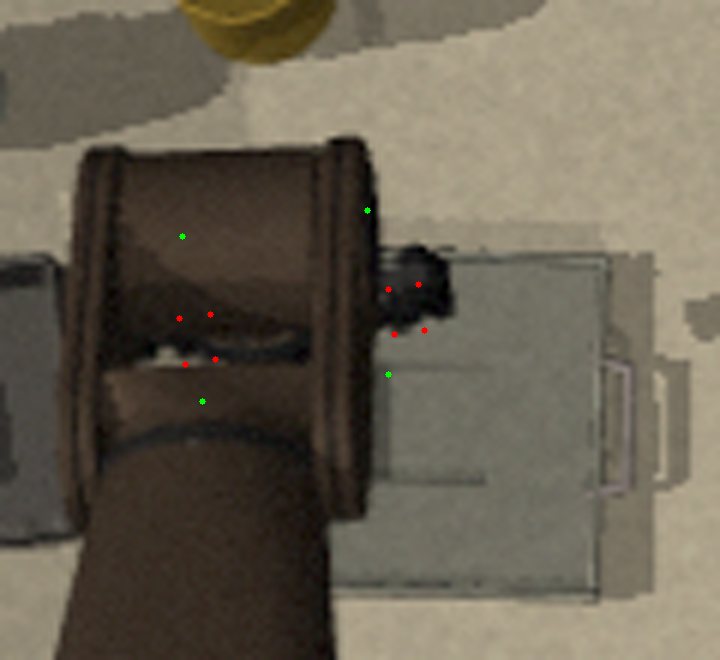

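```bash
python3 - <<'E'
from h import *
p,r=plan((.507,.352,.18),7.9)
plan((.507,.352,.086),7.9,p=p,r=r)
E
```

```text
[[[-0.02, -0.98, 0.23, 0.0, -0.0, -0.0, 1], [-0.02, -0.98, 0.23, 0.0, -0.0, -0.0, 1], [-0.02, -0.98, 0.23, 0.0, -0.0, -0.0, 1], [-0.02, -0.98, 0.23, 0.0, -0.0, -0.0, 1], [-0.02, -0.98, 0.23, 0.0, -0.0, -0.0, 1]]]
[[[-0.02, -0.98, 0.24, 0.0, -0.0, -0.0, 1], [-0.02, -0.97, 0.23, 0.0, -0.0, -0.0, 1], [-0.03, -0.98, 0.24, 0.0, -0.0, -0.0, 1]]]
[[[0.0, 0.0, 0.78, 0.0, -0.0, -0.01, 1], [0.0, 0.0, 0.78, 0.0, -0.0, -0.01, 1], [0.0, 0.0, 0.78, 0.0, -0.0, -0.01, 1], [0.0, 0.0, 0.79, 0.0, -0.0, -0.01, 1]]]
```

Request:
play_rows(
  steps=[
    [[-0.02,-0.98,0.23,0,0,0,1],[-0.02,-0.98,0.23,0,0,0,1],[-0.02,-0.98,0.23,0,0,0,1],[-0.02,-0.98,0.23,0,0,0,1],[-0.02,-0.98,0.23,0,0,0,1]],
  ],
)

```text
t: 10.05
eef_pos: [0.5195, 0.2689, 0.2007]
orientation: [-3.133, -0.219, -0.0]
contact_force: [0.1, -0.7, -0.9]
width: 0.0854
```

Request:
play_rows(
  steps=[
    [[-0.02,-0.98,0.23,0,0,0,1],[-0.02,-0.98,0.23,0,0,0,1],[-0.02,-0.98,0.23,0,0,0,1],[0,0,0.5,0,0,0,1],[0,0,0,0,0,0,1]],
  ],
)

```text
t: 10.68
eef_pos: [0.5049, 0.3537, 0.1629]
orientation: [3.132, 0.218, -0.006]
contact_force: [0.2, 1.1, -0.5]
width: 0.0855
```

```bash
python3 - <<'E'
from h import *
p,r=pose(); print(p,yaw(r))
crop("side",180,80,290,180,7,"s7.png")
E
```

```text
[0.50487186 0.35372669 0.1629058 ] 7.977431733306155
```

View pics/s7.png

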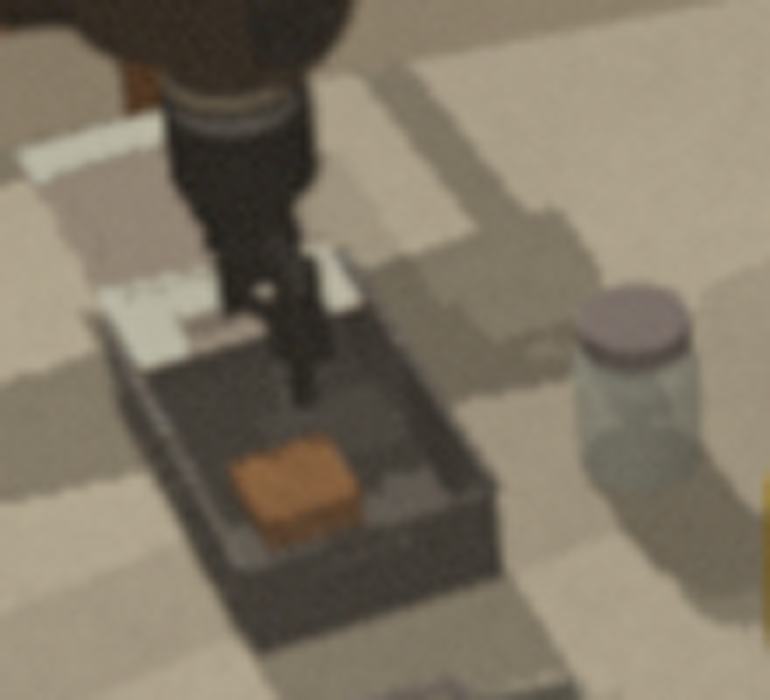

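```bash
python3 - <<'E'
from h import *
v=cv2.imread("pics/s6.png")
drawbox(v,"side",boxpts((.5003,.4455),7.9,.07,.012,.064,.08),7,180,80,(0,0,255))
drawbox(v,"side",boxpts((.507,.352),7.9,.056,.056,.004,.026),7,180,80,(255,255,0))
cv2.imwrite("pics/o8.png",v)
v=cv2.imread("pics/t6.png")
drawbox(v,"top",boxpts((.5003,.4455),7.9,.07,.012,.064,.08),8,85,205,(0,0,255))
drawbox(v,"top",boxpts((.507,.352),7.9,.056,.056,.004,.026),8,85,205,(255,255,0))
cv2.imwrite("pics/o9.png",v)
E
```

```text
(no output)
```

View pics/o8.png

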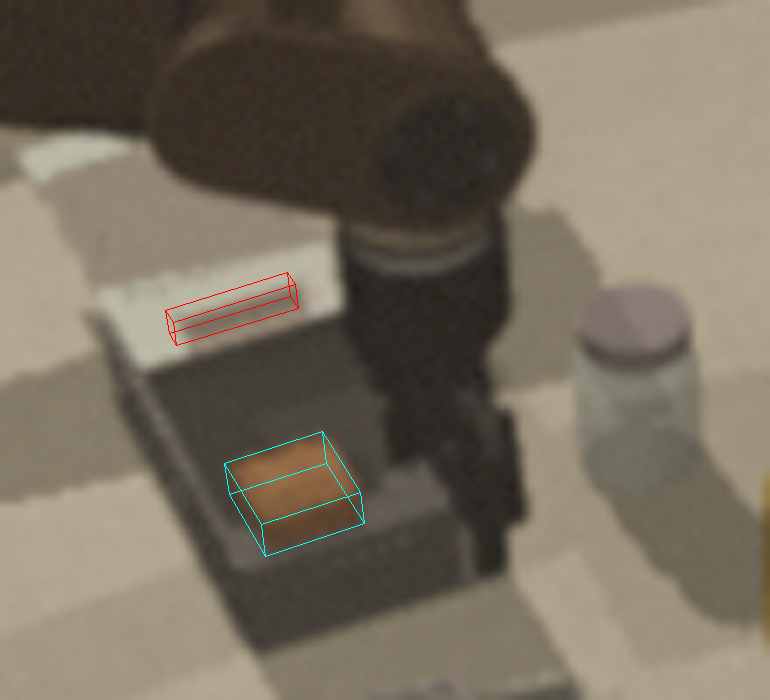

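View pics/o9.png

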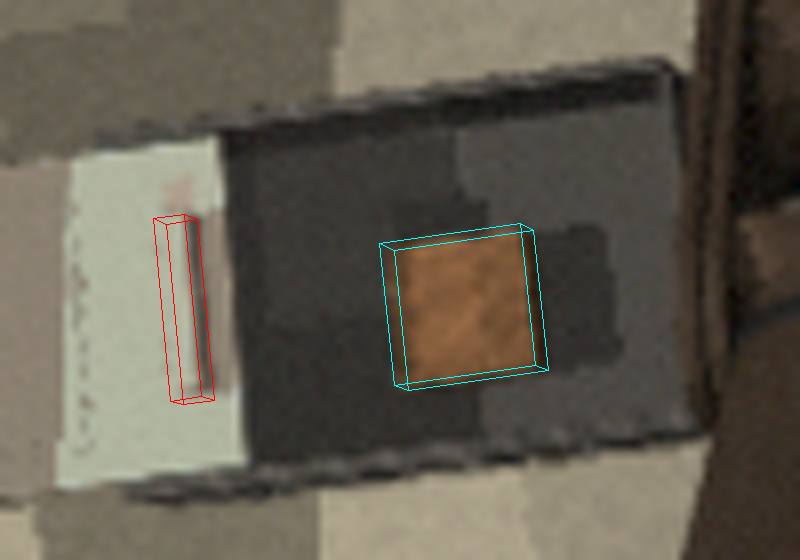

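```bash
python3 - <<'E'
from h import *
p,r=pose()
for dz in (0,-.077):
  for d in (.05,.06):
    for y in (.0425,.057): print(dz,d,y,((w2p("side",p+[0,0,dz]+r.apply([0,y,d]))-[180,80])*7+3).round(0))
E
```

```text
0 0.05 0.0425 [[300. 392.]]
0 0.05 0.057 [[310. 408.]]
0 0.06 0.0425 [[302. 408.]]
0 0.06 0.057 [[312. 424.]]
-0.077 0.05 0.0425 [[315. 508.]]
-0.077 0.05 0.057 [[326. 524.]]
-0.077 0.06 0.0425 [[317. 522.]]
-0.077 0.06 0.057 [[327. 539.]]
```

Request:
play_rows(
  steps=[
    [[0.07,0.1,0.6,0,0,0,1],[0,0,0.8,0,0,0,1],[0,0,0.8,0,0,0,1],[0,0,0.35,0,0,0,1],[0,0,0,0,0,0,0.6]],
  ],
)

```text
t: 11.35
eef_pos: [0.5085, 0.3505, 0.0872]
orientation: [3.133, 0.216, -0.003]
contact_force: [-0.4, -0.4, -0.6]
width: 0.07
```

Request:
play_rows(
  steps=[
    [[0,0,0,0,0,0,0.25],[0,0,0,0,0,0,0.25],[0,0,0,0,0,0,0.25]],
  ],
)

```text
t: 11.72
eef_pos: [0.5094, 0.3516, 0.0894]
orientation: [-3.133, -0.217, -0.003]
contact_force: [0.4, -0.5, 2.2]
width: 0.0545
```

```bash
python3 - <<'E'
from h import *
s=env.get_state(); print(s["joint_positions"],s["width"],s["contact_force"],s["eef_pos"])
E
```

```text
[ 4.40334319e-01  4.19616397e-01  1.83756029e+00 -1.60784101e-04
  8.82123443e-01  1.87280078e+00] 0.05451920100412689 [ 0.40246864 -0.54154136  2.2160959 ] [0.50943483 0.35155572 0.08941616]
```

Request:
play_rows(
  steps=[
    [[0,0,0,0,0,0,1],[0,0,0,0,0,0,1],[0,0,-0.6,0,0,0,1],[0,0,-0.6,0,0,-1,1],[0,0,0,0,0,-1,1]],
  ],
)

```text
t: 12.35
eef_pos: [0.5102, 0.352, 0.1277]
orientation: [-3.101, -0.494, -0.008]
contact_force: [0.1, -0.2, -0.1]
width: 0.085
```

Request:
play_rows(
  steps=[
    [[0,0,0,0,0,-1,1],[0,0,0,0,0,-1,1],[0,0,0,0,0,-1,1],[0,0,0,0,0,-1,1],[0,0,0,0,0,-1,1]],
  ],
)

```text
t: 12.98
eef_pos: [0.5091, 0.3515, 0.1256]
orientation: [-2.922, -1.154, -0.002]
contact_force: [-0.5, 0.3, -1.0]
width: 0.0853
```

Request:
play_rows(
  steps=[
    [[0,0,0,0,0,-1,1],[0,0,0,0,0,-1,1],[0,0,0,0,0,-1,1],[0,0,0,0,0,-1,1],[0,0,0,0,0,-1,1]],
  ],
)

```text
t: 13.6
eef_pos: [0.5091, 0.3515, 0.1257]
orientation: [2.603, 1.759, 0.002]
contact_force: [-0.7, -1.0, -0.1]
width: 0.0852
```

Request:
play_rows(
  steps=[
    [[0,0,0,0,0,-1,1],[0,0,0,0,0,-1,1],[0,0,0,0,0,-1,1],[0,0,0,0,0,-1,1],[0,0,0,0,0,-1,1]],
  ],
)

```text
t: 14.22
eef_pos: [0.5091, 0.3515, 0.1257]
orientation: [2.16, 2.28, 0.002]
contact_force: [0.0, 0.1, 0.6]
width: 0.0853
```

```bash
python3 - <<'E'
from h import *
p,r=pose(); print(p,yaw(r))
plan((.5094,.3516,.086),97.9)
crop("side",180,80,290,180,7,"s8.png")
E
```

```text
[0.5091402  0.35147995 0.12569509] 93.09178035614678
[[[0.0, 0.0, 0.66, 0.01, -0.0, -0.48, 1], [0.0, 0.01, 0.66, 0.01, -0.0, -0.48, 1]]]
```

View pics/s8.png

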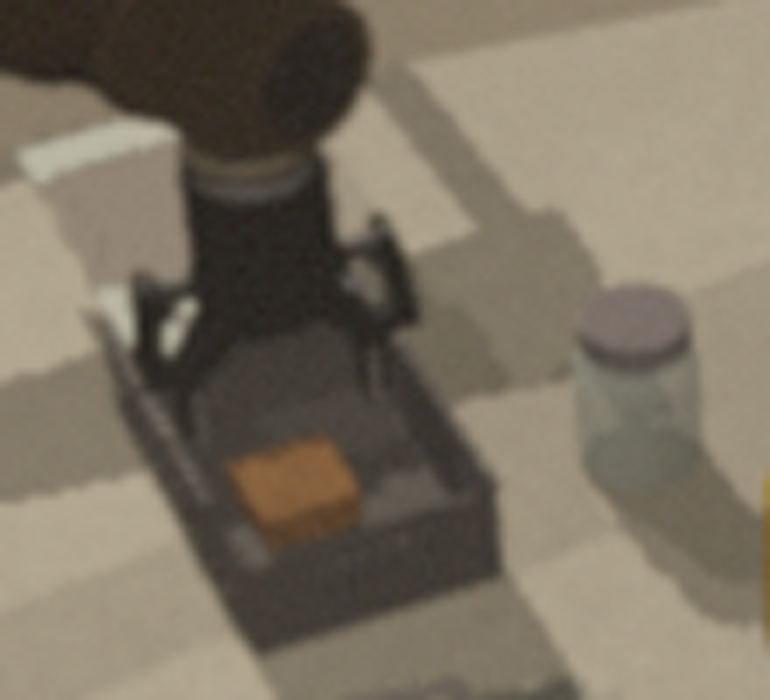

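Request:
play_rows(
  steps=[
    [[0,0,0,0,0,-0.5,0.7],[0,0,0.3,0,0,-0.46,0.7],[0,0,0.5,0,0,0,0.7],[0,0,0.5,0,0,0,0.7],[0,0,0,0,0,0,0.7]],
  ],
)

```text
t: 14.9
eef_pos: [0.5083, 0.351, 0.0838]
orientation: [-2.067, -2.365, 0.003]
contact_force: [-0.4, 0.4, -0.2]
width: 0.0729
```

Request:
play_rows(
  steps=[
    [[0,0,0,0,0,0,0.3],[0,0,0,0,0,0,-0.5],[0,0,0,0,0,0,-0.5],[0,0,0,0,0,0,-0.5]],
  ],
)

```text
t: 15.4
eef_pos: [0.5089, 0.3514, 0.0856]
orientation: [2.067, 2.366, 0.001]
contact_force: [-0.4, 0.0, 2.5]
width: 0.0543
```

Request:
play_rows(
  steps=[
    [[0,0,-0.5,0,0,0,-0.5],[0,0,-1,0,0,0,-0.5],[0,0,-1,0,0,0,-0.5],[0,0,-1,0,0,0,-0.5],[0,0,-0.3,0,0,0,-0.5]],
  ],
)

```text
t: 16.02
eef_pos: [0.5097, 0.3518, 0.2025]
orientation: [2.065, 2.365, 0.007]
contact_force: [-0.4, 0.1, -0.3]
width: 0.0541
```

```bash
python3 - <<'E'
from h import *
c=(.5155,.0705); a=-1.
for n,(x0,y0,x1,y1),k in (("top",(195,200,285,280),8),("side",(205,170,285,235),9)):
    im=cv2.imread(f"pics/{n}0.png"); v=cv2.resize(im[y0:y1,x0:x1],None,fx=k,fy=k,interpolation=cv2.INTER_CUBIC)
    drawbox(v,n,boxpts(c,a,.18,.18,0,.022),k,x0,y0,(0,0,255))
    drawbox(v,n,boxpts(c,a,.06,.06,.006,.014),k,x0,y0,(255,255,0))
    cv2.imwrite(f"pics/w_{n}.png",v)
E
```

```text
(no output)
```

View pics/w_top.png

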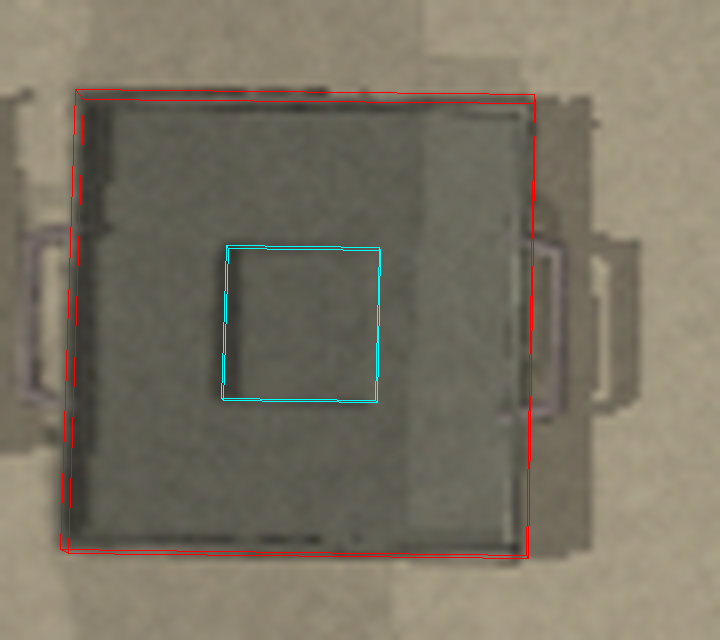

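View pics/w_side.png

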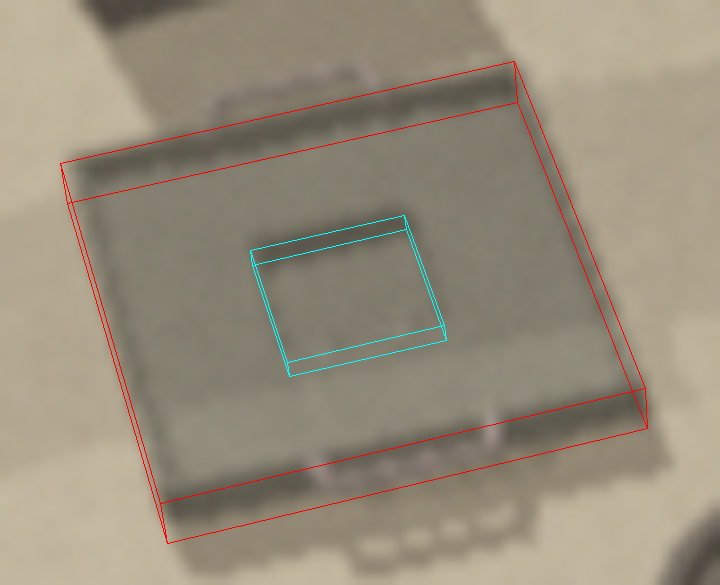

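```bash
python3 - <<'E'
from h import *
p,r=plan((.518,.07,.18),89,g=-.5)
plan((.518,.07,.115),89,p=p,r=r,g=-.5)
E
```

```text
[[[-0.93, -0.1, 0.07, 0.01, -0.0, 0.17, -0.5], [-0.94, -0.09, 0.07, 0.01, -0.0, 0.17, -0.5], [-0.94, -0.07, 0.07, 0.01, -0.0, 0.17, -0.5], [-0.94, -0.06, 0.07, 0.01, -0.0, 0.17, -0.5], [-0.94, -0.04, 0.08, 0.01, -0.0, 0.17, -0.5]]]
[[[-0.94, -0.03, 0.07, 0.01, -0.0, 0.17, -0.5], [-0.94, -0.01, 0.08, 0.01, -0.0, 0.17, -0.5], [-0.94, -0.0, 0.07, 0.01, -0.0, 0.17, -0.5], [-0.94, 0.01, 0.08, 0.01, -0.0, 0.17, -0.5], [-0.93, 0.03, 0.07, 0.01, -0.0, 0.17, -0.5]]]
[[[-0.0, 0.0, 0.72, -0.02, -0.01, 0.02, -0.5], [-0.0, 0.0, 0.72, -0.02, -0.01, 0.02, -0.5], [-0.0, 0.0, 0.73, -0.02, -0.01, 0.02, -0.5]]]
```

Request:
play_rows(
  steps=[
    [[-0.93,-0.1,0.07,0,0,0.17,-0.5],[-0.94,-0.09,0.07,0,0,0.17,-0.5],[-0.94,-0.07,0.07,0,0,0.17,-0.5],[-0.94,-0.06,0.07,0,0,0.17,-0.5],[-0.94,-0.04,0.07,0,0,0.17,-0.5]],
  ],
)

```text
t: 16.65
eef_pos: [0.5121, 0.2091, 0.1878]
orientation: [-2.153, -2.287, 0.002]
contact_force: [-0.1, -1.2, -0.9]
width: 0.0541
```

Request:
play_rows(
  steps=[
    [[-0.94,-0.03,0.07,0,0,0.17,-0.5],[-0.94,-0.01,0.08,0,0,0.17,-0.5],[-0.94,0,0.07,0,0,0.17,-0.5],[-0.94,0.01,0.08,0,0,0.17,-0.5],[-0.93,0.03,0.07,0,0,0.17,-0.5]],
  ],
)

```text
t: 17.27
eef_pos: [0.5164, 0.0686, 0.1767]
orientation: [-2.236, -2.205, 0.002]
contact_force: [0.6, 0.1, -0.1]
width: 0.0539
```

Request:
play_rows(
  steps=[
    [[0,0,0.7,0,0,0.05,-0.5],[0,0,0.7,0,0,0,-0.5],[0,0,0.7,0,0,0,-0.5],[0,0,0,0,0,0,-0.5]],
  ],
)

```text
t: 17.77
eef_pos: [0.5152, 0.0695, 0.1122]
orientation: [-2.238, -2.198, 0.006]
contact_force: [-0.3, -0.1, -0.2]
width: 0.0541
```

```bash
python3 - <<'E'
from h import *
p,r=pose(); print(p,yaw(r))
crop("side",205,150,285,235,9,"s9.png")
crop("top",195,200,285,280,8,"t9.png")
E
```

```text
[0.51516705 0.06954623 0.11223867] 88.96492872260534
```

View pics/s9.png

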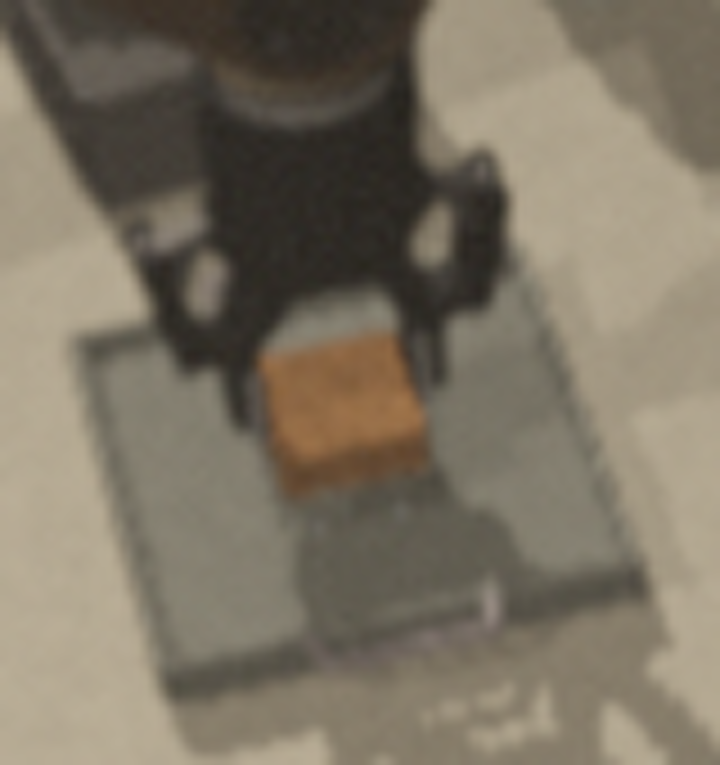

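View pics/t9.png

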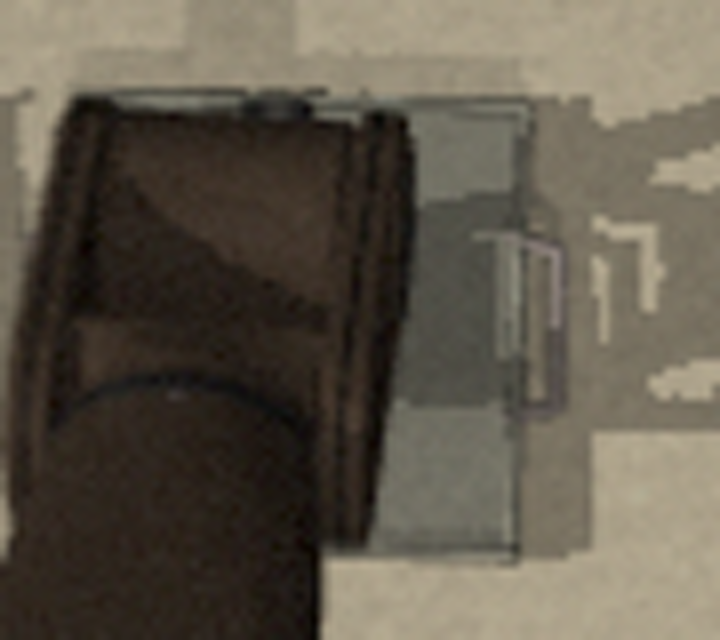

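```bash
python3 - <<'E'
from h import *
v=cv2.imread("pics/s9.png")
drawbox(v,"side",boxpts((.5152,.0695),-1,.056,.056,.0306,.0526),9,205,150,(255,255,0))
drawbox(v,"side",boxpts((.5155,.0705),-1,.18,.18,.0,.022),9,205,150,(0,0,255))
cv2.imwrite("pics/o10.png",v)
E
```

```text
(no output)
```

View pics/o10.png

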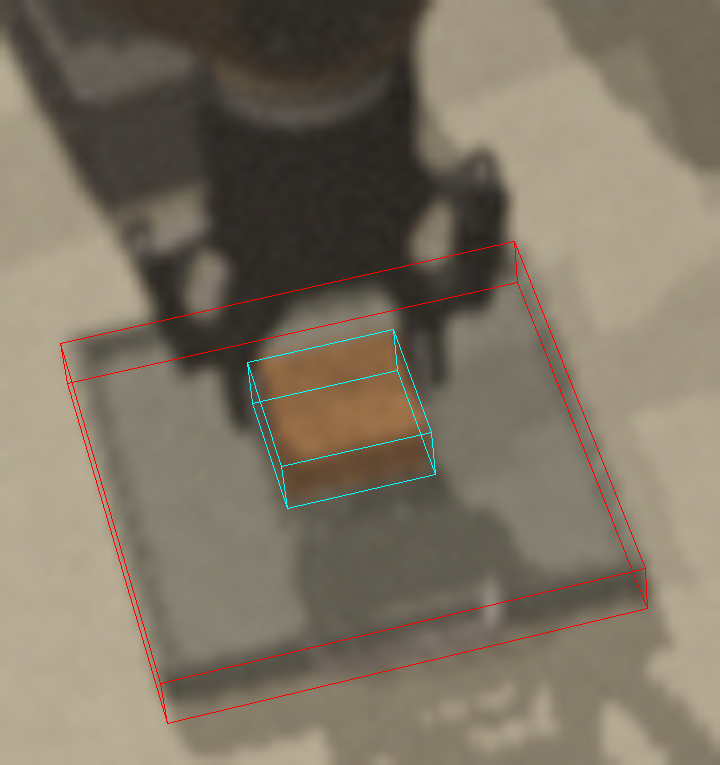

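Request:
play_rows(
  steps=[
    [[0.05,0.05,0.3,0,0,0,-0.5],[0,0,0.15,0,0,0,-0.5],[0,0,0.1,0,0,0,-0.5],[0,0,0.1,0,0,0,-0.5],[0,0,0,0,0,0,-0.5]],
  ],
)

```text
t: 18.5
eef_pos: [0.5185, 0.071, 0.0949]
orientation: [-2.241, -2.201, 0.0]
contact_force: [0.8, -0.6, -0.5]
width: 0.0543
```

Request:
play_rows(
  steps=[
    [[0,0,0.1,0,0,0,-0.5],[0,0,0,0,0,0,-0.5]],
  ],
)

```text
t: 18.75
eef_pos: [0.5186, 0.071, 0.092]
orientation: [-2.241, -2.201, 0.0]
contact_force: [-0.7, 0.1, -1.4]
width: 0.0546
```

Request:
play_rows(
  steps=[
    [[0,0,0.1,0,0,0,-0.5],[0,0,0,0,0,0,-0.5]],
  ],
)

```text
t: 19.0
eef_pos: [0.5185, 0.071, 0.0889]
orientation: [-2.241, -2.201, 0.0]
contact_force: [-0.4, 0.6, -0.8]
width: 0.0543
```

Request:
play_rows(
  steps=[
    [[0,0,0.1,0,0,0,-0.5],[0,0,0,0,0,0,-0.5]],
  ],
)

```text
t: 19.25
eef_pos: [0.519, 0.071, 0.0876]
orientation: [-2.241, -2.201, 0.001]
contact_force: [-4.1, 1.1, 8.8]
width: 0.0545
```

Request:
play_rows(
  steps=[
    [[0,0,0.1,0,0,0,-0.5],[0,0,0,0,0,0,-0.5]],
  ],
)

```text
t: 19.5
eef_pos: [0.5193, 0.0711, 0.0875]
orientation: [-2.239, -2.2, 0.004]
contact_force: [-13.8, 0.9, 28.1]
width: 0.0542
```

Request:
play_rows(
  steps=[
    [[0,0,-0.2,0,0,0,-0.5],[0,0,0,0,0,0,0.8],[0,0,0,0,0,0,0.8],[0,0,0,0,0,0,0.8]],
  ],
)

```text
t: 20.0
eef_pos: [0.5184, 0.0709, 0.0886]
orientation: [-2.241, -2.201, 0.001]
contact_force: [0.3, -0.5, -0.6]
width: 0.0768
```

Request:
play_rows(
  steps=[
    [[0,0,-0.7,0,0,0,0.8],[0,0,-1,0,0,0,0],[0,0,-1,0,0,0,0],[-1,0,-1,0,0,0,0],[-1,0,0,0,0,0,0]],
  ],
)

```text
t: 20.62
eef_pos: [0.5192, 0.0103, 0.2031]
orientation: [2.236, 2.199, 0.005]
contact_force: [0.2, -0.1, -0.6]
width: 0.0426
```

Request:
play_rows(
  steps=[
    [[-1,0,0,0,0,0,0],[-1,0,0,0,0,0,0],[-1,0,0,0,0,0,0],[-1,0,0,0,0,0,0],[-1,0,0,0,0,0,0]],
  ],
)

```text
t: 21.25
eef_pos: [0.5147, -0.14, 0.1997]
orientation: [-2.241, -2.201, 0.0]
contact_force: [-0.5, -0.2, 0.3]
width: 0.0426
```

```bash
python3 - <<'E'
from h import *
p,r=pose(); print(p,yaw(r))
a=optics.snapshot("side");b=optics.snapshot("top")
crop("side",205,150,285,235,9,"s10.png",a)
crop("top",195,200,285,280,8,"t10.png",b)
cv2.imwrite("pics/top10.png",b[:,:,::-1]);cv2.imwrite("pics/side10.png",a[:,:,::-1])
for n in("s10","t10"):
    v=cv2.imread(f"pics/{n}.png")
    N,k,o=("side",9,(205,150)) if n[0]=="s" else ("top",8,(195,200))
    drawbox(v,N,boxpts((.5188,.071),-1,.056,.056,.006,.028),k,*o,(255,255,0)); cv2.imwrite(f"pics/o{n}.png",v)
E
```

```text
[ 0.51466626 -0.13998518  0.19966351] 88.96876998429654
```

View pics/os10.png

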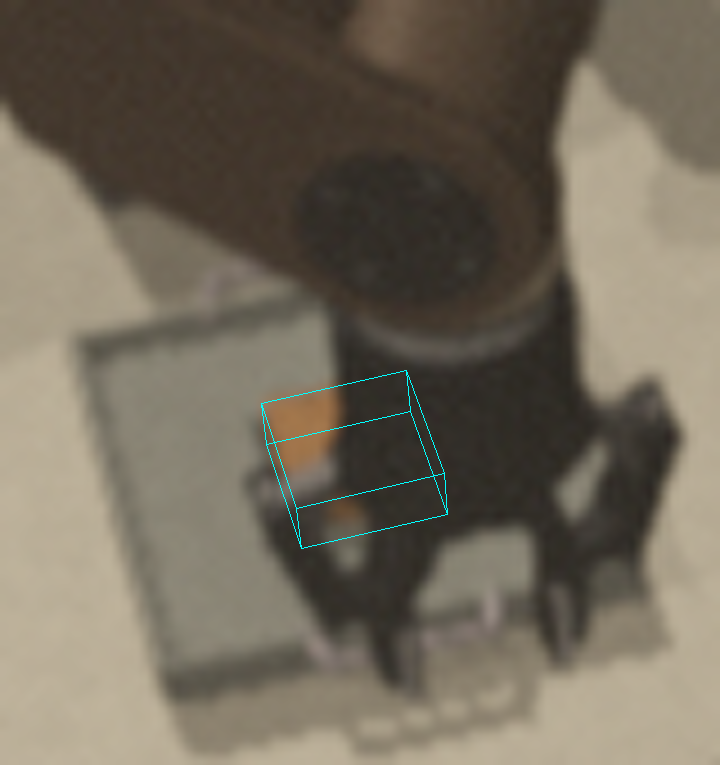

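View pics/ot10.png

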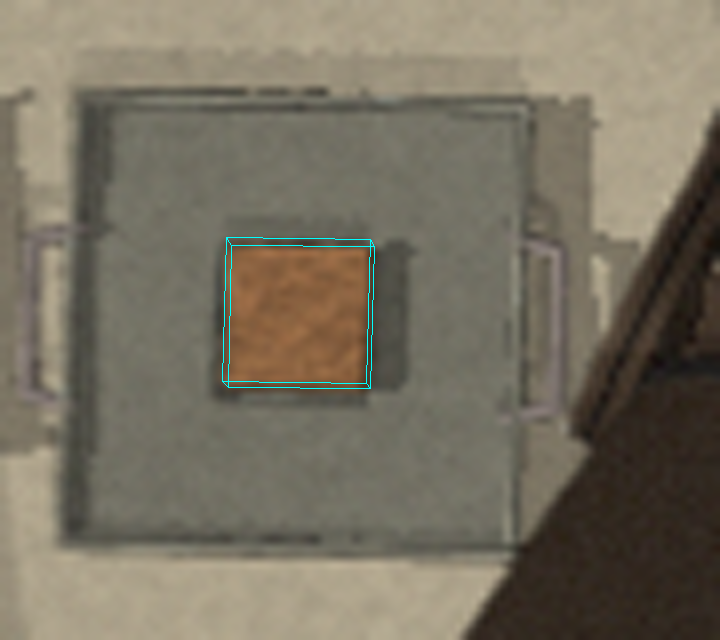

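View pics/top10.png

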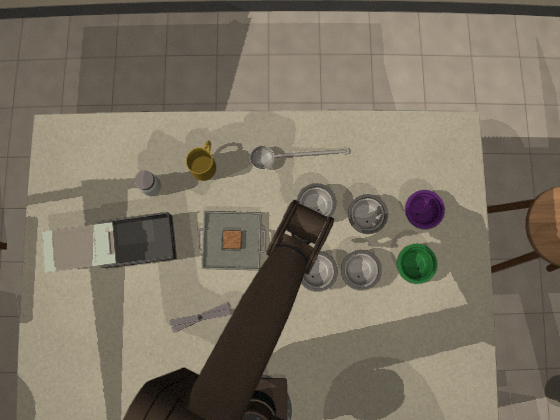

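```bash
python3 - <<'E'
from h import *
ims={n:cv2.imread(f"pics/{n}10.png")[:,:,::-1].copy() for n in("top","side")}
for c in [(367,214),(361,269)]:
    w=p2w("top",[c],.05)[0]; f=fitring(ims,w[0],w[1]); print(c,w.round(4),f)
b=ims["top"]; crop("top",280,170,450,300,4,"t11.png",b)
E
```

```text
(367, 214) [ 0.5888 -0.348   0.05  ] [(['top'], array([ 0.589 , -0.3489]), np.float64(-48.3)), (['side'], array([ 0.5903, -0.3576]), np.float64(-48.1)), (['top', 'side'], array([ 0.5904, -0.3528]), np.float64(-68.7))]
(361, 269) [ 0.4197 -0.3241  0.05  ] [(['top'], array([ 0.4182, -0.3227]), np.float64(-50.7)), (['side'], array([ 0.4196, -0.3323]), np.float64(-44.3)), (['top', 'side'], array([ 0.4191, -0.3262]), np.float64(-64.4))]
```

View pics/t11.png

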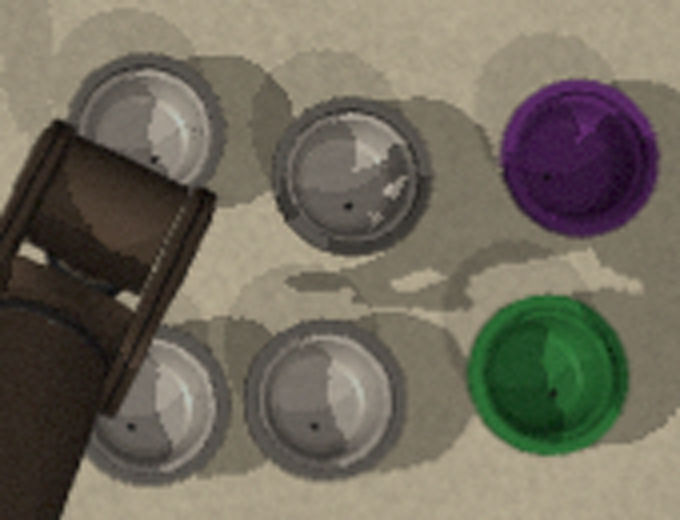

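```bash
python3 - <<'E'
from h import *
p,r=plan((.647,-.351,.17),90,g=-.3)
E
```

```text
[[[-0.99, 0.65, 0.14, 0.0, 0.0, -0.03, -0.3], [-0.99, 0.65, 0.14, 0.0, 0.0, -0.03, -0.3], [-0.99, 0.64, 0.14, 0.0, 0.0, -0.03, -0.3], [-0.99, 0.64, 0.15, 0.0, 0.0, -0.03, -0.3], [-0.99, 0.64, 0.14, 0.0, 0.0, -0.03, -0.3]]]
[[[-0.99, 0.64, 0.15, 0.0, 0.0, -0.03, -0.3], [-0.99, 0.63, 0.14, 0.0, 0.0, -0.03, -0.3]]]
```

Request:
play_rows(
  steps=[
    [[-0.99,0.65,0,0,0,-0.03,0],[-0.99,0.65,0,0,0,-0.03,0],[-0.99,0.64,0.1,0,0,-0.03,-0.3],[-0.99,0.64,0.2,0,0,-0.03,-0.3],[-0.99,0.64,0.2,0,0,-0.03,-0.3]],
  ],
)

```text
t: 21.98
eef_pos: [0.6103, -0.2887, 0.1844]
orientation: [-2.225, -2.216, -0.0]
contact_force: [0.9, -0.3, 0.0]
width: 0.0296
```

Request:
play_rows(
  steps=[
    [[-0.99,0.64,0.2,0,0,-0.03,-0.3],[-0.99,0.63,0.3,0,0,-0.03,-0.3],[0,0,0.4,0,0,0,-0.3],[0,0,0,0,0,0,-0.3]],
  ],
)

```text
t: 22.48
eef_pos: [0.6465, -0.3465, 0.1553]
orientation: [-2.217, -2.219, 0.001]
contact_force: [-0.2, 0.6, -0.2]
width: 0.0296
```

```bash
python3 - <<'E'
from h import *
p,r=pose(); print(p,yaw(r),env.get_state()["width"])
a=optics.snapshot("side");b=optics.snapshot("top")
crop("side",250,200,360,320,6,"s12.png",a)
crop("top",280,170,450,300,4,"t12.png",b)
for d in (.06,.07):
  for y in (.015,-.015): print(((w2p("side",p+r.apply([0,y,d]))-[250,200])*6+2.5).round(0))
E
```

```text
[ 0.6464863  -0.34646497  0.1553393 ] 90.04815869083208 0.029590869915888766
[[487. 437.]]
[[426. 454.]]
[[485. 450.]]
[[425. 467.]]
```

View pics/s12.png

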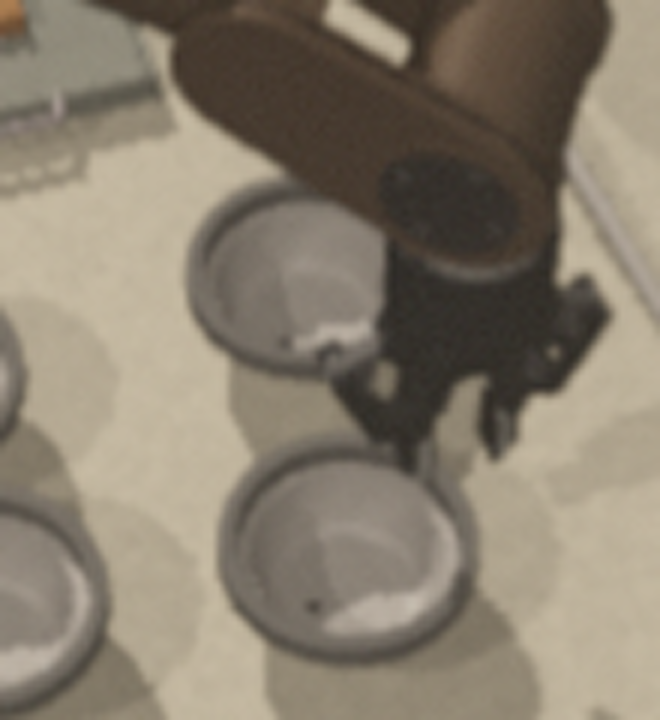

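View pics/t12.png

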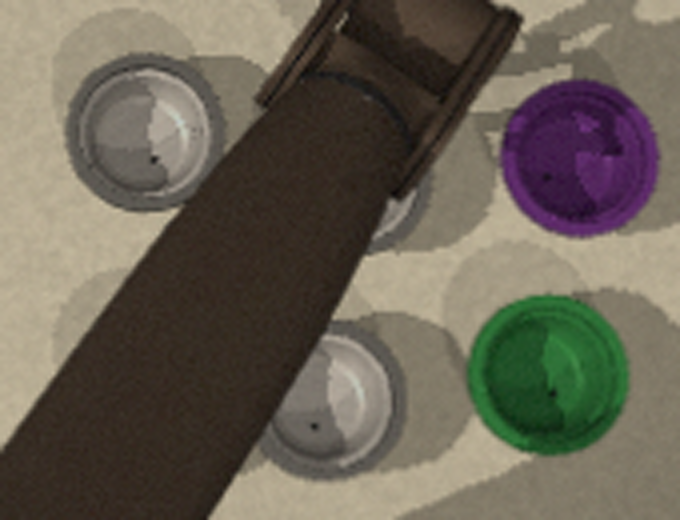

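Request:
play_rows(
  steps=[
    [[0,0,0.5,0,0,0,-0.3],[0,0,0.5,0,0,0,-0.3],[0,0,0.4,0,0,0,-0.3],[0,0,0,0,0,0,-0.3]],
  ],
)

```text
t: 23.08
eef_pos: [0.6465, -0.3475, 0.1136]
orientation: [-2.218, -2.219, 0.001]
contact_force: [-0.1, 0.2, -0.0]
width: 0.0298
```

Request:
play_rows(
  steps=[
    [[0,0,0,0,0,0,-0.6],[0,0,0,0,0,0,-1],[0,0,0,0,0,0,-1],[0,0,0,0,0,0,-1]],
  ],
)

```text
t: 23.58
eef_pos: [0.6478, -0.3484, 0.1166]
orientation: [2.22, 2.221, 0.0]
contact_force: [1.5, -0.3, -0.9]
width: 0.007
```

Request:
play_rows(
  steps=[
    [[0,0,-0.3,0,0,0,-1],[0,0,-0.5,0,0,0,-1],[0,0,-0.8,0,0,0,-1],[0,0,-0.8,0,0,0,-1],[0,0,0,0,0,0,-1]],
  ],
)

```text
t: 24.2
eef_pos: [0.6491, -0.3494, 0.1936]
orientation: [2.215, 2.216, 0.002]
contact_force: [0.4, -0.6, -1.9]
width: 0.0071
```

```bash
python3 - <<'E'
from h import *
p,r=pose(); print(p,yaw(r),env.get_state()["width"],env.get_state()["contact_force"])
a=optics.snapshot("side")
crop("side",250,180,360,300,6,"s13.png",a)
E
```

```text
[ 0.64914132 -0.34940355  0.19355038] 90.02780586090616 0.007127567580560679 [ 0.3609369  -0.59908909 -1.89328245]
```

View pics/s13.png

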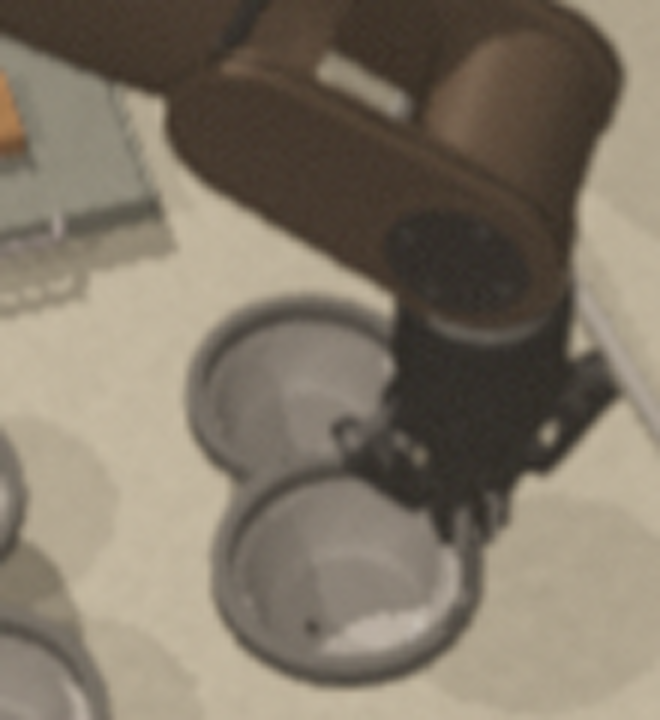

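```bash
python3 - <<'E'
from h import *
p,r=plan((.576,.0725,.215),90,g=-1)
E
```

```text
[[[0.94, -0.16, -0.06, 0.0, 0.0, 0.0, -1], [0.94, -0.16, -0.06, 0.0, 0.0, 0.0, -1], [0.94, -0.16, -0.06, 0.0, 0.0, 0.0, -1], [0.94, -0.16, -0.06, 0.0, 0.0, 0.0, -1], [0.93, -0.16, -0.06, 0.0, 0.0, 0.0, -1]]]
[[[0.94, -0.16, -0.05, 0.0, 0.0, 0.0, -1], [0.93, -0.16, -0.06, 0.0, 0.0, 0.0, -1], [0.94, -0.16, -0.05, 0.0, 0.0, 0.0, -1], [0.93, -0.16, -0.06, 0.0, 0.0, 0.0, -1], [0.94, -0.16, -0.05, 0.0, 0.0, 0.0, -1]]]
[[[0.93, -0.16, -0.06, 0.0, 0.0, 0.0, -1], [0.94, -0.16, -0.05, 0.0, 0.0, 0.0, -1], [0.93, -0.16, -0.06, 0.0, 0.0, 0.0, -1], [0.94, -0.16, -0.05, 0.0, 0.0, 0.0, -1], [0.93, -0.16, -0.06, 0.0, 0.0, 0.0, -1]]]
```

Request:
play_rows(
  steps=[
    [[0.5,-0.1,-0.4,0,0,0,-1],[0.9,-0.16,-0.3,0,0,0,-1],[0.94,-0.16,0,0,0,0,-1],[0.94,-0.16,0,0,0,0,-1],[0.94,-0.16,0,0,0,0,-1]],
  ],
)

```text
t: 24.88
eef_pos: [0.6243, -0.2195, 0.2084]
orientation: [-2.219, -2.221, 0.001]
contact_force: [0.0, -0.4, -1.8]
width: 0.0069
```

Request:
play_rows(
  steps=[
    [[0.94,-0.16,0,0,0,0,-1],[0.94,-0.16,0,0,0,0,-1],[0.94,-0.16,0,0,0,0,-1],[0.94,-0.16,0,0,0,0,-1],[0.94,-0.16,0,0,0,0,-1]],
  ],
)

```text
t: 25.5
eef_pos: [0.6006, -0.0788, 0.2091]
orientation: [-2.221, -2.222, 0.0]
contact_force: [-0.2, 0.2, -2.9]
width: 0.0071
```

Request:
play_rows(
  steps=[
    [[0.94,-0.16,0,0,0,0,-1],[0.94,-0.16,0,0,0,0,-1],[0.94,-0.16,0,0,0,0,-1],[0.94,-0.16,0,0,0,0,-1],[0.7,-0.2,0,0,0,0,-1]],
  ],
)

```text
t: 26.12
eef_pos: [0.5752, 0.0549, 0.2091]
orientation: [-2.22, -2.223, 0.0]
contact_force: [-0.0, -0.0, -1.4]
width: 0.007
```

Request:
play_rows(
  steps=[
    [[0.6,-0.08,0,0,0,0,-1],[0,0,0.2,0,0,0,-1],[0,0,0,0,0,0,-1]],
  ],
)

```text
t: 26.5
eef_pos: [0.5733, 0.0707, 0.2022]
orientation: [-2.221, -2.221, 0.002]
contact_force: [0.4, -0.6, -2.7]
width: 0.0068
```

```bash
python3 - <<'E'
from h import *
p,r=pose(); print(p,yaw(r),env.get_state()["width"],env.get_state()["contact_force"])
a=optics.snapshot("side");b=optics.snapshot("top")
cv2.imwrite("pics/top14.png",b[:,:,::-1])
crop("side",195,120,305,240,6,"s14.png",a)
v=cv2.imread("pics/s14.png")
c=p+[-.057,-.002,0]
for rr,z in((.062,.05),(.052,.05),(.032,0)):
    q=((w2p("side",ring(c[0],c[1],rr,p[2]-.1166+z))-[195,120])*6+2.5).astype(int); cv2.polylines(v,[q],True,(0,255,255),1)
cv2.imwrite("pics/s14o.png",v)
E
```

```text
[0.57326149 0.0707232  0.2022401 ] 90.0163576872862 0.006823500896914684 [ 0.40020198 -0.5846544  -2.66400565]
```

View pics/s14o.png

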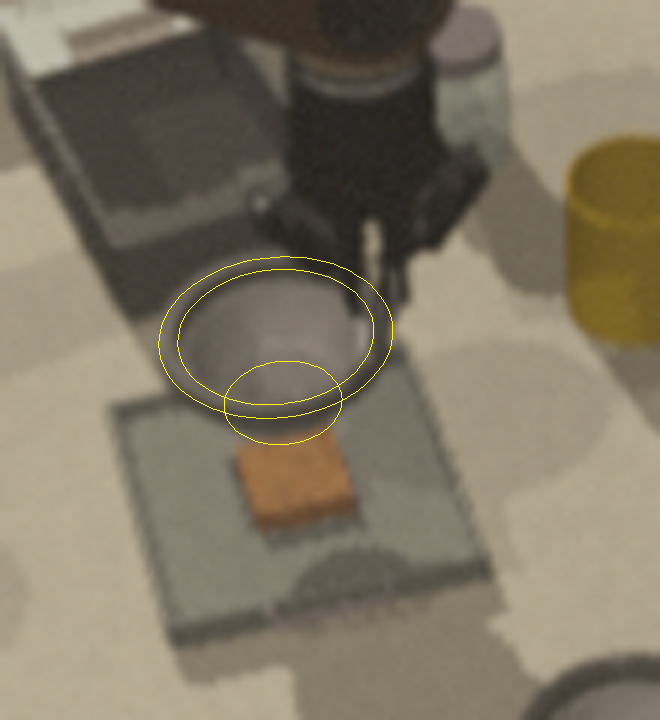

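View pics/top14.png

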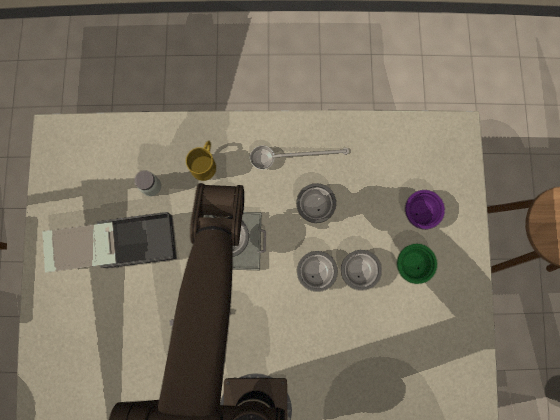

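Request:
play_rows(
  steps=[
    [[0.06,0.06,0.6,0,0,0,-1],[0,0,0.6,0,0,0,-1],[0,0,0.4,0,0,0,-1],[0,0,0.15,0,0,0,-1],[0,0,0,0,0,0,-1]],
  ],
)

```text
t: 27.22
eef_pos: [0.5752, 0.0729, 0.1501]
orientation: [-2.221, -2.221, 0.001]
contact_force: [-0.4, 0.3, -2.3]
width: 0.0068
```

Request:
play_rows(
  steps=[
    [[0,0,0.1,0,0,0,-1],[0,0,0,0,0,0,-1]],
  ],
)

```text
t: 27.48
eef_pos: [0.5755, 0.073, 0.148]
orientation: [2.22, 2.222, 0.001]
contact_force: [0.8, 1.4, -2.7]
width: 0.0065
```

Request:
play_rows(
  steps=[
    [[0,0,0.1,0,0,0,-1],[0,0,0,0,0,0,-1]],
  ],
)

```text
t: 27.72
eef_pos: [0.5756, 0.0729, 0.1449]
orientation: [2.221, 2.221, 0.001]
contact_force: [0.5, -0.4, -0.6]
width: 0.007
```

Request:
play_rows(
  steps=[
    [[0,0,0.06,0,0,0,-1],[0,0,0,0,0,0,-1]],
  ],
)

```text
t: 27.98
eef_pos: [0.5762, 0.0729, 0.144]
orientation: [2.22, 2.221, 0.003]
contact_force: [1.0, 0.9, 3.7]
width: 0.0069
```

Request:
play_rows(
  steps=[
    [[0,0,0,0,0,0,-0.6],[0,0,0,0,0,0,-0.3],[0,0,-0.3,0,0,0,-0.3],[0,0,-0.8,0,0,0,-0.3],[0,0,-1,0,0,0,-0.3]],
  ],
)

```text
t: 28.6
eef_pos: [0.5748, 0.0729, 0.2061]
orientation: [-2.22, -2.221, 0.002]
contact_force: [0.1, -0.5, 0.1]
width: 0.0301
```

```bash
python3 - <<'E'
from h import *
p,r=pose(); print(p,yaw(r))
a=optics.snapshot("side");b=optics.snapshot("top")
cv2.imwrite("pics/top15.png",b[:,:,::-1]);cv2.imwrite("pics/side15.png",a[:,:,::-1])
crop("side",195,120,305,240,6,"s15.png",a)
ims={"top":b,"side":a}
for c in [(317,203),(318,271),(361,269)]:
    w=p2w("top",[c],.05)[0]; f=fitring(ims,w[0],w[1]); print(c,w.round(4),f)
E
```

```text
[0.57478987 0.07293332 0.2060713 ] 90.02474112590265
(317, 203) [ 0.6243 -0.1939  0.05  ] [(['top'], array([ 0.624 , -0.1906]), np.float64(-53.2)), (['side'], array([ 0.6256, -0.1977]), np.float64(-35.3)), (['top', 'side'], array([ 0.6255, -0.1919]), np.float64(-73.3))]
(318, 271) [ 0.4149 -0.1932  0.05  ] [(['top'], array([ 0.4159, -0.1895]), np.float64(-59.4)), (['side'], array([ 0.417 , -0.1971]), np.float64(-43.4)), (['top', 'side'], array([ 0.4166, -0.1916]), np.float64(-82.6))]
(361, 269) [ 0.4197 -0.3241  0.05  ] [(['top'], array([ 0.4182, -0.3227]), np.float64(-50.0)), (['side'], array([ 0.4196, -0.3322]), np.float64(-42.5)), (['top', 'side'], array([ 0.419 , -0.3259]), np.float64(-63.2))]
```

View pics/s15.png

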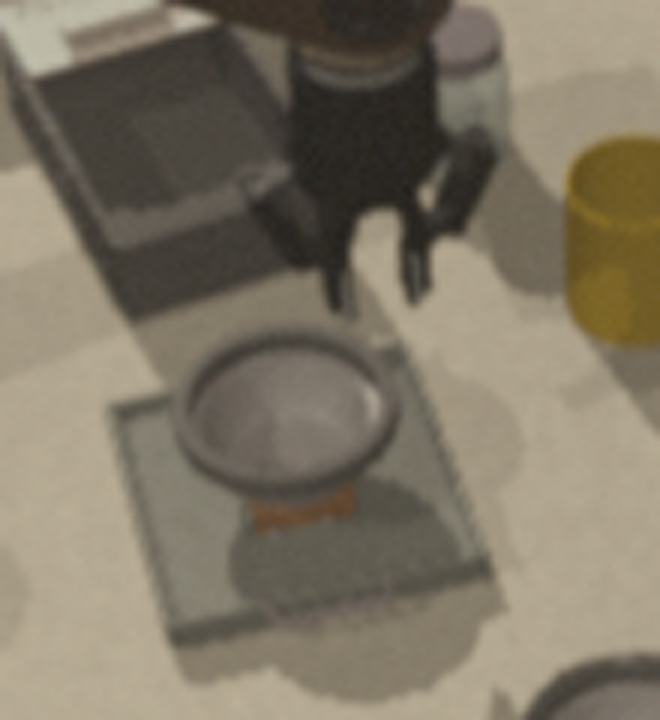

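View pics/side15.png

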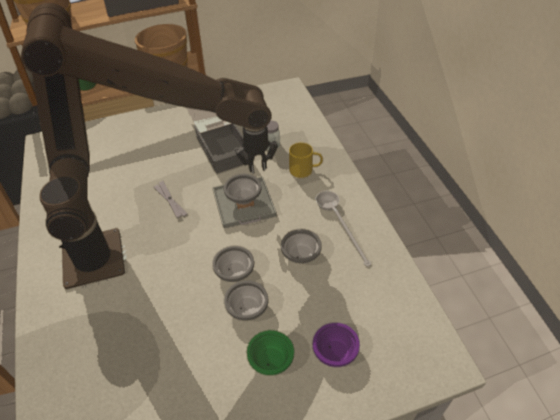

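```bash
python3 - <<'E'
from h import *
p,r=plan((.682,-.193,.155),90,g=-.3)
print(w2p("top",[[.682,-.193,.05]]))
print(p2w("top",[(263,157),(350,152)],.015))
E
```

```text
[[[-0.98, 0.38, 0.21, 0.01, 0.0, 0.0, -0.3], [-0.99, 0.39, 0.21, 0.01, 0.0, 0.0, -0.3], [-0.98, 0.39, 0.21, 0.01, 0.0, 0.0, -0.3], [-0.99, 0.38, 0.21, 0.01, 0.0, 0.0, -0.3], [-0.98, 0.39, 0.21, 0.01, 0.0, 0.0, -0.3]]]
[[[-0.99, 0.39, 0.2, 0.01, 0.0, 0.0, -0.3], [-0.98, 0.38, 0.21, 0.01, 0.0, 0.0, -0.3], [-0.99, 0.39, 0.2, 0.01, 0.0, 0.0, -0.3], [-0.98, 0.38, 0.21, 0.01, 0.0, 0.0, -0.3]]]
[[316.33807925 184.74621143]]
[[ 0.78188293 -0.02635328  0.015     ]
 [ 0.79710743 -0.3063469   0.015     ]]
```

Request:
play_rows(
  steps=[
    [[-0.98,0.38,0,0,0,0,-0.3],[-0.98,0.39,0,0,0,0,-0.3],[-0.98,0.39,0,0,0,0,-0.3],[-0.99,0.39,0.2,0,0,0,-0.3],[-0.99,0.39,0.2,0,0,0,-0.3]],
  ],
)

```text
t: 29.32
eef_pos: [0.6335, -0.0755, 0.1927]
orientation: [-2.22, -2.221, 0.001]
contact_force: [-0.4, 0.3, 0.1]
width: 0.0297
```

Request:
play_rows(
  steps=[
    [[-0.99,0.39,0.3,0,0,0,-0.3],[-0.98,0.38,0.3,0,0,0,-0.3],[-0.99,0.39,0.3,0,0,0,-0.3],[-0.98,0.38,0.4,0,0,0,-0.3],[0,0,0,0,0,0,-0.3]],
  ],
)

```text
t: 29.95
eef_pos: [0.6791, -0.1946, 0.1523]
orientation: [-2.222, -2.217, 0.002]
contact_force: [-0.2, 0.0, 0.3]
width: 0.03
```

```bash
cat > chk.py <<'E'
# overlay predicted cover rings on side view
import sys
from h import *
name=sys.argv[1]; cx,cy,z0=map(float,sys.argv[2:5])
p,r=pose(); s=env.get_state(); print(p.round(4),yaw(r).round(2),s["width"],s["contact_force"].round(1))
a=optics.snapshot("side")
c=w2p("side",[[cx,cy,z0+.05]])[0]; x0=int(max(0,min(560-110,c[0]-50))); y0=int(max(0,min(420-110,c[1]-65)))
crop("side",x0,y0,x0+110,y0+110,6,name,a)
v=cv2.imread("pics/"+name)
for rr,z in((.062,.05),(.052,.05)):
    q=((w2p("side",ring(cx,cy,rr,z0+z))-[x0,y0])*6+2.5).astype(int); cv2.polylines(v,[q],True,(0,255,255),1)
for y in (.005,-.005,.015,-.015):
    q=((w2p("side",p+r.apply([0,y,.0725-.003*(abs(y)>.01)]))-[x0,y0])*6+2.5).ravel().astype(int); cv2.circle(v,tuple(map(int,q)),2,(0,0,255),-1)
cv2.imwrite("pics/"+name,v)
E
python3 chk.py c2a.png .625 -.193 0
```

```text
[ 0.6791 -0.1946  0.1523] 89.88 0.030032519994652954 [-0.2  0.   0.3]
```

View pics/c2a.png

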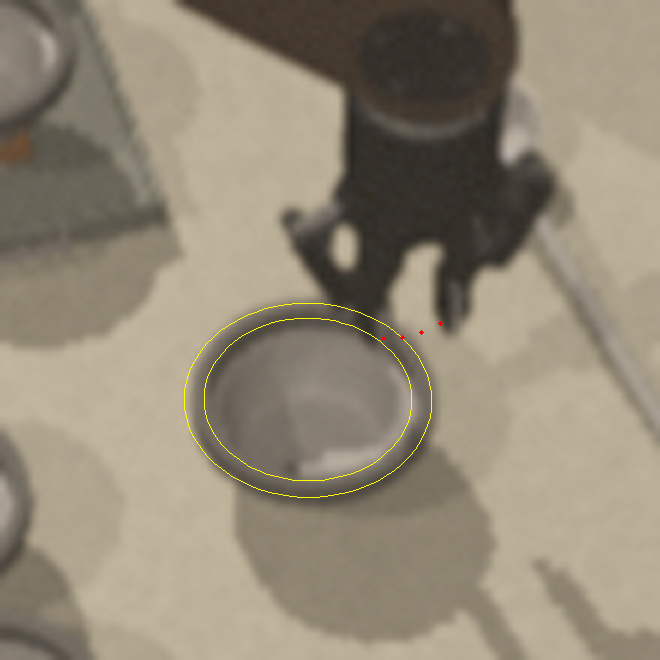

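Request:
play_rows(
  steps=[
    [[0.05,0.08,0.5,0,0,0,-0.3],[0,0,0.5,0,0,0,-0.3],[0,0,0.28,0,0,0,-0.3],[0,0,0,0,0,0,-0.3]],
  ],
)

```text
t: 30.5
eef_pos: [0.6815, -0.1906, 0.1148]
orientation: [-2.219, -2.221, 0.002]
contact_force: [0.5, 0.8, 0.3]
width: 0.0299
```

Request:
play_rows(
  steps=[
    [[0,0,0,0,0,0,-0.6],[0,0,0,0,0,0,-1],[0,0,0,0,0,0,-1],[0,0,0,0,0,0,-1]],
  ],
)

```text
t: 31.0
eef_pos: [0.6827, -0.1914, 0.1172]
orientation: [2.22, 2.221, 0.001]
contact_force: [0.7, 1.1, 1.8]
width: 0.0065
```

Request:
play_rows(
  steps=[
    [[0,0,-0.3,0,0,0,-1],[0,0,-0.6,0,0,0,-1],[0,0,-0.9,0,0,0,-1],[0.4,-0.15,-0.9,0,0,0,-1],[0.8,-0.3,-0.8,0,0,0,-1]],
  ],
)

```text
t: 31.62
eef_pos: [0.6689, -0.156, 0.224]
orientation: [2.221, 2.219, 0.001]
contact_force: [0.7, -0.2, -2.1]
width: 0.0059
```

Request:
play_rows(
  steps=[
    [[0.95,-0.4,-0.3,0,0,0,-1],[0.95,-0.4,0,0,0,0,-1],[0.95,-0.4,0,0,0,0,-1],[0.95,-0.4,0,0,0,0,-1],[0.95,-0.4,0,0,0,0,-1]],
  ],
)

```text
t: 32.25
eef_pos: [0.6082, -0.0121, 0.2318]
orientation: [2.22, 2.221, 0.001]
contact_force: [-0.6, -0.1, -2.1]
width: 0.0066
```

Request:
play_rows(
  steps=[
    [[0.95,-0.4,0,0,0,0,-1],[0.95,-0.38,0,0,0,0,-1],[0.6,-0.2,0,0,0,0,-1],[0.3,-0.14,0,0,0,0,-1],[0,0,0,0,0,0,-1]],
  ],
)

```text
t: 32.88
eef_pos: [0.5751, 0.0712, 0.2307]
orientation: [2.22, 2.222, 0.0]
contact_force: [-0.1, -0.7, -1.6]
width: 0.0068
```

```bash
python3 - <<'E'
from h import *
p,r=pose(); print(p,yaw(r)); plan((.5757,.0725,.17),90,g=-1)
E
python3 chk.py c2b.png .5182 .0705 .028
```

```text
[0.57505362 0.07124116 0.23072595] 90.06440279851658
[[[0.01, 0.01, 0.67, 0.0, 0.0, 0.0, -1], [0.02, 0.01, 0.68, 0.0, 0.0, 0.0, -1], [0.01, 0.0, 0.67, 0.0, 0.0, 0.0, -1]]]
[0.5751 0.0712 0.2307] 90.06 0.006759629218246817 [-0.1 -0.7 -1.6]
```

View pics/c2b.png

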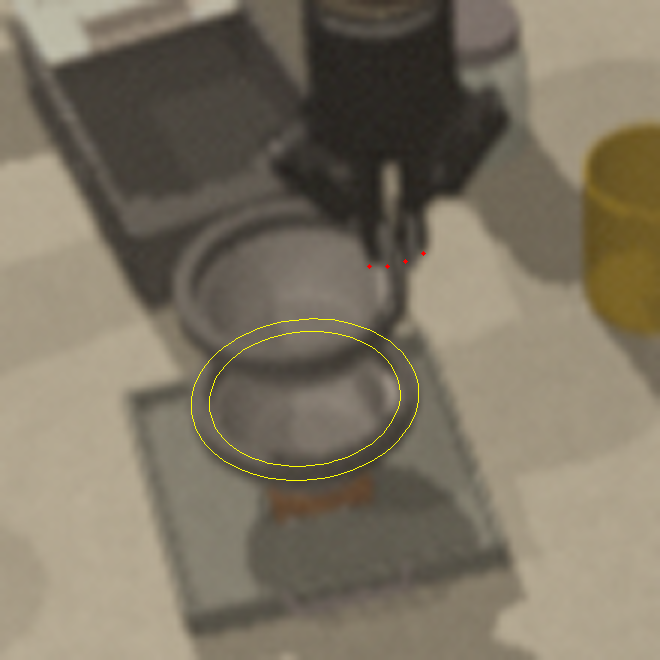

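Held level over the first cover, whose predicted ring lies on the seen one. Lowering now.

Request:
play_rows(
  steps=[
    [[0.03,0.02,0.7,0,0,0,-1],[0,0,0.7,0,0,0,-1],[0,0,0.5,0,0,0,-1],[0,0,0.2,0,0,0,-1],[0,0,0,0,0,0,-1]],
  ],
)

```text
t: 33.55
eef_pos: [0.5757, 0.0717, 0.1672]
orientation: [-2.221, -2.221, 0.001]
contact_force: [-0.5, -0.2, -1.5]
width: 0.0064
```

Request:
play_rows(
  steps=[
    [[0,0,0.1,0,0,0,-1],[0,0,0,0,0,0,-1]],
  ],
)

```text
t: 33.8
eef_pos: [0.5758, 0.072, 0.1649]
orientation: [2.221, 2.222, 0.001]
contact_force: [-0.7, 0.3, -1.4]
width: 0.0064
```

Request:
play_rows(
  steps=[
    [[0,0,0.1,0,0,0,-1],[0,0,0,0,0,0,-1]],
  ],
)

```text
t: 34.05
eef_pos: [0.5757, 0.0721, 0.1616]
orientation: [2.221, 2.222, 0.0]
contact_force: [-0.0, 0.3, -1.4]
width: 0.0062
```

Request:
play_rows(
  steps=[
    [[0,0,0.1,0,0,0,-1],[0,0,0,0,0,0,-1]],
  ],
)

```text
t: 34.3
eef_pos: [0.577, 0.072, 0.1605]
orientation: [2.219, 2.22, 0.004]
contact_force: [-0.0, 0.5, 5.0]
width: 0.0063
```

Request:
play_rows(
  steps=[
    [[0,0,0,0,0,0,-0.6],[0,0,0,0,0,0,-0.3],[0,0,-0.3,0,0,0,-0.3],[0,0,-0.8,0,0,0,-0.3],[0,0,-1,0,0,0,-0.3]],
  ],
)

```text
t: 34.92
eef_pos: [0.5752, 0.072, 0.2217]
orientation: [-2.22, -2.221, 0.002]
contact_force: [-0.1, -0.3, -0.3]
width: 0.0302
```

```bash
python3 chk.py c2c.png .5182 .0705 .044
python3 - <<'E'
from h import *
a=optics.snapshot("side");b=optics.snapshot("top")
ims={"top":b,"side":a}
for c in [(318,271),(361,269)]:
    w=p2w("top",[c],.05)[0]; f=fitring(ims,w[0],w[1]); print(c,f)
plan((.474,-.193,.155),90,g=-.3)
E
```

```text
[0.5752 0.072  0.2217] 90.02 0.03018253971722337 [-0.1 -0.3 -0.3]
(318, 271) [(['top'], array([ 0.4159, -0.1895]), np.float64(-59.4)), (['side'], array([ 0.417 , -0.1971]), np.float64(-42.9)), (['top', 'side'], array([ 0.4168, -0.1914]), np.float64(-82.2))]
(361, 269) [(['top'], array([ 0.4181, -0.3226]), np.float64(-49.9)), (['side'], array([ 0.4195, -0.3321]), np.float64(-42.4)), (['top', 'side'], array([ 0.4189, -0.326 ]), np.float64(-62.7))]
[[[-0.98, -0.38, 0.25, 0.01, 0.0, 0.0, -0.3], [-0.98, -0.38, 0.25, 0.01, 0.0, 0.0, -0.3], [-0.98, -0.38, 0.26, 0.01, 0.0, 0.0, -0.3], [-0.98, -0.38, 0.25, 0.01, 0.0, 0.0, -0.3], [-0.98, -0.38, 0.26, 0.01, 0.0, 0.0, -0.3]]]
[[[-0.98, -0.38, 0.26, 0.01, 0.0, 0.0, -0.3], [-0.98, -0.38, 0.25, 0.01, 0.0, 0.0, -0.3], [-0.99, -0.39, 0.26, 0.01, 0.0, 0.0, -0.3], [-0.98, -0.38, 0.25, 0.01, 0.0, 0.0, -0.3]]]
```

View pics/c2c.png

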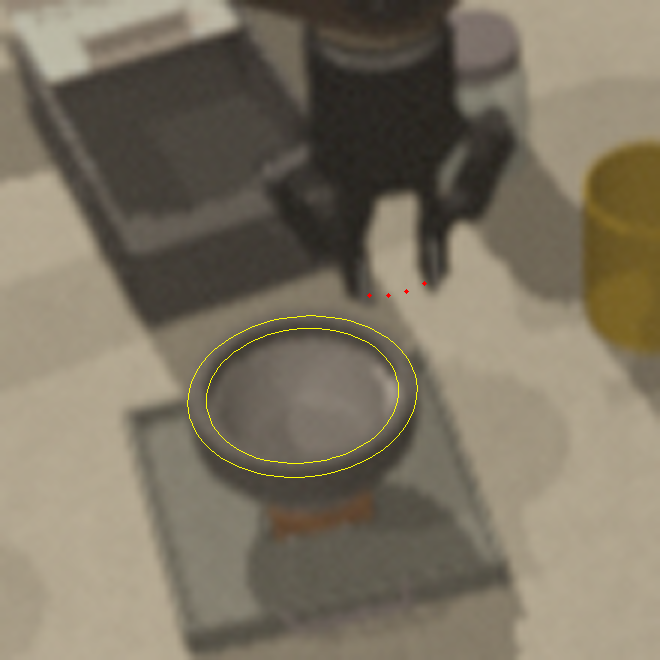

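Request:
play_rows(
  steps=[
    [[-0.98,-0.38,0,0,0,0,-0.3],[-0.98,-0.38,0,0,0,0,-0.3],[-0.98,-0.38,0,0,0,0,-0.3],[-0.98,-0.38,0.3,0,0,0,-0.3],[-0.98,-0.38,0.3,0,0,0,-0.3]],
  ],
)

```text
t: 35.7
eef_pos: [0.5176, -0.0756, 0.2019]
orientation: [-2.22, -2.221, 0.001]
contact_force: [0.6, 0.1, 0.3]
width: 0.0299
```

Request:
play_rows(
  steps=[
    [[-0.98,-0.38,0.4,0,0,0,-0.3],[-0.98,-0.38,0.4,0,0,0,-0.3],[-0.98,-0.38,0.4,0,0,0,-0.3],[-0.96,-0.38,0.4,0,0,0,-0.3],[0,0,0,0,0,0,-0.3]],
  ],
)

```text
t: 36.33
eef_pos: [0.4714, -0.1926, 0.1532]
orientation: [-2.221, -2.215, 0.001]
contact_force: [-0.8, 0.4, 0.2]
width: 0.03
```

```bash
python3 chk.py c3a.png .4165 -.192 0
```

```text
[ 0.4714 -0.1926  0.1532] 89.85 0.030003418142216177 [-0.8  0.4  0.2]
```

View pics/c3a.png

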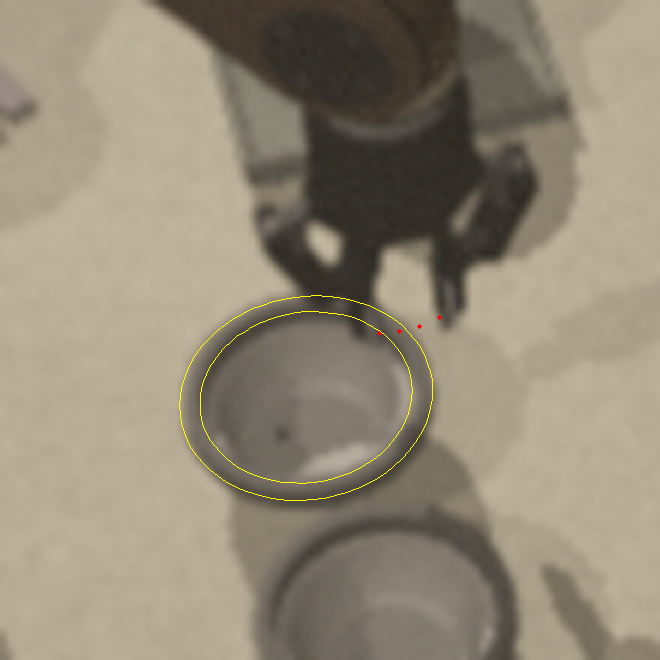

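Request:
play_rows(
  steps=[
    [[0.02,0.07,0.5,0,0,0,-0.3],[0,0,0.5,0,0,0,-0.3],[0,0,0.3,0,0,0,-0.3],[0,0,0,0,0,0,-0.3]],
  ],
)

```text
t: 36.88
eef_pos: [0.4747, -0.1906, 0.1151]
orientation: [-2.218, -2.221, 0.001]
contact_force: [0.3, -0.3, 0.4]
width: 0.0301
```

Request:
play_rows(
  steps=[
    [[0,0,0,0,0,0,-0.6],[0,0,0,0,0,0,-1],[0,0,0,0,0,0,-1],[0,0,0,0,0,0,-1]],
  ],
)

```text
t: 37.38
eef_pos: [0.4755, -0.1917, 0.1169]
orientation: [2.22, 2.221, 0.0]
contact_force: [0.1, -1.3, 1.0]
width: 0.0063
```

Request:
play_rows(
  steps=[
    [[0,0,-0.3,0,0,0,-1],[0,0,-0.6,0,0,0,-1],[0,0,-0.9,0,0,0,-1],[0.4,0.15,-0.9,0,0,0,-1],[0.8,0.3,-0.9,0,0,0,-1]],
  ],
)

```text
t: 38.0
eef_pos: [0.4888, -0.1556, 0.2266]
orientation: [2.222, 2.219, 0.001]
contact_force: [0.6, 0.3, -1.7]
width: 0.0067
```

Request:
play_rows(
  steps=[
    [[0.95,0.37,-0.7,0,0,0,-1],[0.95,0.37,0,0,0,0,-1],[0.95,0.37,0,0,0,0,-1],[0.95,0.37,0,0,0,0,-1],[0.95,0.37,0,0,0,0,-1]],
  ],
)

```text
t: 38.62
eef_pos: [0.5444, -0.0118, 0.2467]
orientation: [2.22, 2.221, 0.001]
contact_force: [-0.5, 0.7, -1.7]
width: 0.0066
```

Request:
play_rows(
  steps=[
    [[0.95,0.37,0,0,0,0,-1],[0.95,0.37,0,0,0,0,-1],[0.6,0.2,0,0,0,0,-1],[0.34,0.1,0,0,0,0,-1],[0,0,0,0,0,0,-1]],
  ],
)

```text
t: 39.25
eef_pos: [0.5753, 0.0725, 0.2455]
orientation: [2.22, 2.223, -0.001]
contact_force: [-0.2, 0.6, -2.6]
width: 0.0065
```

```bash
python3 - <<'E'
from h import *
p,r=pose(); print(p,yaw(r)); plan((.5757,.0722,.183),90,g=-1)
E
python3 chk.py c3b.png .5182 .0705 .044
```

```text
[0.57526514 0.07248516 0.2455466 ] 90.06524574481527
[[[-0.0, 0.0, 0.69, -0.0, 0.0, 0.0, -1], [-0.0, 0.01, 0.7, -0.0, 0.0, 0.0, -1], [-0.01, 0.0, 0.69, -0.0, 0.0, 0.0, -1]]]
[0.5753 0.0725 0.2455] 90.07 0.006463297967645982 [-0.2  0.6 -2.6]
```

View pics/c3b.png

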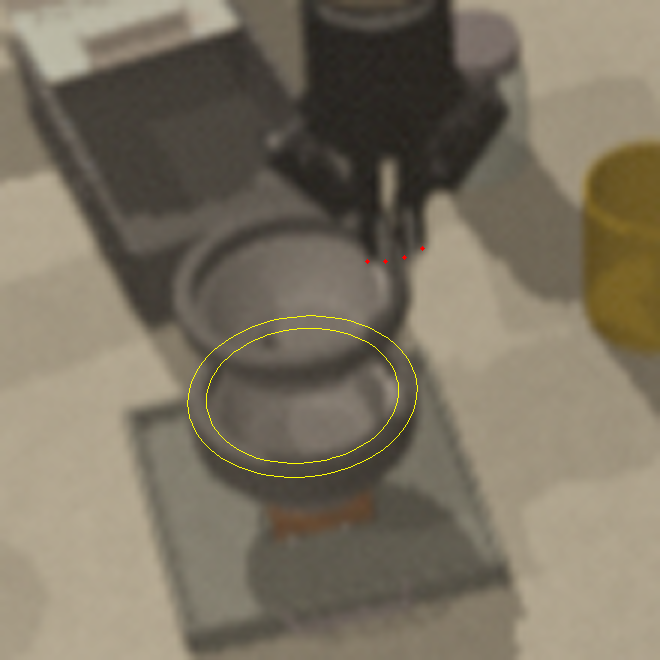

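Request:
play_rows(
  steps=[
    [[0,0.02,0.7,0,0,0,-1],[0,0,0.7,0,0,0,-1],[0,0,0.5,0,0,0,-1],[0,0,0.2,0,0,0,-1],[0,0,0,0,0,0,-1]],
  ],
)

```text
t: 39.92
eef_pos: [0.5759, 0.0724, 0.1825]
orientation: [-2.221, -2.22, -0.0]
contact_force: [-0.4, 1.7, -0.8]
width: 0.0064
```

Request:
play_rows(
  steps=[
    [[0,0,0.1,0,0,0,-1],[0,0,0,0,0,0,-1]],
  ],
)

```text
t: 40.17
eef_pos: [0.5764, 0.0724, 0.1801]
orientation: [2.22, 2.221, 0.002]
contact_force: [-0.0, 1.5, -0.5]
width: 0.0067
```

Request:
play_rows(
  steps=[
    [[0,0,0.08,0,0,0,-1],[0,0,0,0,0,0,-1]],
  ],
)

```text
t: 40.42
eef_pos: [0.5765, 0.0726, 0.1778]
orientation: [2.221, 2.221, 0.003]
contact_force: [-0.0, 2.6, 2.5]
width: 0.0066
```

Request:
play_rows(
  steps=[
    [[0,0,0.06,0,0,0,-1],[0,0,0,0,0,0,-1]],
  ],
)

```text
t: 40.67
eef_pos: [0.5771, 0.0728, 0.1769]
orientation: [2.221, 2.22, 0.005]
contact_force: [0.1, 4.4, 4.8]
width: 0.0065
```

Request:
play_rows(
  steps=[
    [[0,0,0,0,0,0,-0.6],[0,0,0,0,0,0,-0.3],[0,0,-0.3,0,0,0,-0.3],[0,0,-0.8,0,0,0,-0.3],[0,0,-0.6,0,0,0,-0.3]],
  ],
)

```text
t: 41.3
eef_pos: [0.5761, 0.0721, 0.2276]
orientation: [2.22, 2.221, 0.0]
contact_force: [1.3, 0.6, -0.7]
width: 0.0301
```

```bash
python3 chk.py c3c.png .5182 .0705 .060
python3 - <<'E'
from h import *
a=optics.snapshot("side");b=optics.snapshot("top"); cv2.imwrite("pics/top16.png",b[:,:,::-1])
ims={"top":b,"side":a}
for c in [(361,269)]:
    w=p2w("top",[c],.05)[0]; f=fitring(ims,w[0],w[1]); print(c,f)
plan((.476,-.3265,.155),90,g=-.3)
E
```

```text
[0.5761 0.0721 0.2276] 90.03 0.030054063876880952 [ 1.3  0.6 -0.7]
(361, 269) [(['top'], array([ 0.4182, -0.323 ]), np.float64(-59.8)), (['side'], array([ 0.4195, -0.3313]), np.float64(-46.0)), (['top', 'side'], array([ 0.4191, -0.3252]), np.float64(-82.6))]
[[[-0.95, -0.24, 0.17, 0.0, 0.0, 0.0, -0.3], [-0.95, -0.24, 0.17, 0.0, 0.0, 0.0, -0.3], [-0.95, -0.24, 0.17, 0.0, 0.0, 0.0, -0.3], [-0.95, -0.24, 0.17, 0.0, 0.0, 0.0, -0.3], [-0.95, -0.24, 0.17, 0.0, 0.0, 0.0, -0.3]]]
[[[-0.95, -0.24, 0.17, 0.0, 0.0, 0.0, -0.3], [-0.95, -0.24, 0.18, 0.0, 0.0, 0.0, -0.3], [-0.95, -0.24, 0.17, 0.0, 0.0, 0.0, -0.3], [-0.95, -0.24, 0.18, 0.0, 0.0, 0.0, -0.3], [-0.95, -0.24, 0.17, 0.0, 0.0, 0.0, -0.3]]]
[[[-0.95, -0.24, 0.18, 0.0, 0.0, 0.0, -0.3], [-0.95, -0.24, 0.17, 0.0, 0.0, 0.0, -0.3], [-0.94, -0.24, 0.18, 0.0, 0.0, 0.0, -0.3], [-0.95, -0.25, 0.17, 0.0, 0.0, 0.0, -0.3]]]
```

View pics/c3c.png

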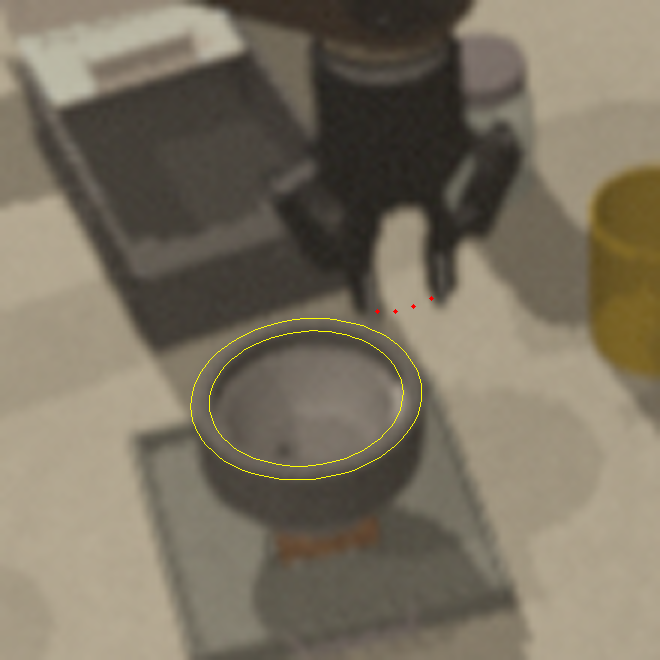

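View pics/top16.png

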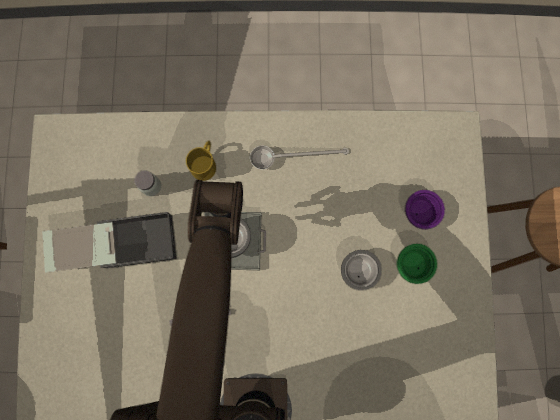

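Request:
play_rows(
  steps=[
    [[-0.95,-0.24,0,0,0,0,-0.3],[-0.95,-0.24,0,0,0,0,-0.3],[-0.95,-0.24,0,0,0,0,-0.3],[-0.95,-0.24,0,0,0,0,-0.3],[-0.95,-0.24,0.2,0,0,0,-0.3]],
  ],
)

```text
t: 42.08
eef_pos: [0.5394, -0.071, 0.2195]
orientation: [-2.22, -2.222, 0.001]
contact_force: [0.4, 0.1, -0.8]
width: 0.0299
```

Request:
play_rows(
  steps=[
    [[-0.95,-0.24,0.2,0,0,0,-0.3],[-0.95,-0.24,0.2,0,0,0,-0.3],[-0.95,-0.24,0.2,0,0,0,-0.3],[-0.95,-0.24,0.2,0,0,0,-0.3],[-0.95,-0.24,0.2,0,0,0,-0.3]],
  ],
)

```text
t: 42.7
eef_pos: [0.5032, -0.2133, 0.1889]
orientation: [-2.22, -2.221, 0.001]
contact_force: [-0.4, 0.4, -0.2]
width: 0.0296
```

Request:
play_rows(
  steps=[
    [[-0.95,-0.24,0.3,0,0,0,-0.3],[-0.95,-0.24,0.3,0,0,0,-0.3],[-0.95,-0.24,0.3,0,0,0,-0.3],[-0.95,-0.22,0.3,0,0,0,-0.3],[0,0,0,0,0,0,-0.3]],
  ],
)

```text
t: 43.32
eef_pos: [0.4747, -0.3276, 0.1524]
orientation: [-2.222, -2.217, 0.0]
contact_force: [0.0, -0.4, 0.1]
width: 0.0297
```

```bash
python3 chk.py c4a.png .419 -.3260 0
```

```text
[ 0.4747 -0.3276  0.1524] 89.87 0.02974746792196217 [ 0.  -0.4  0.1]
```

View pics/c4a.png

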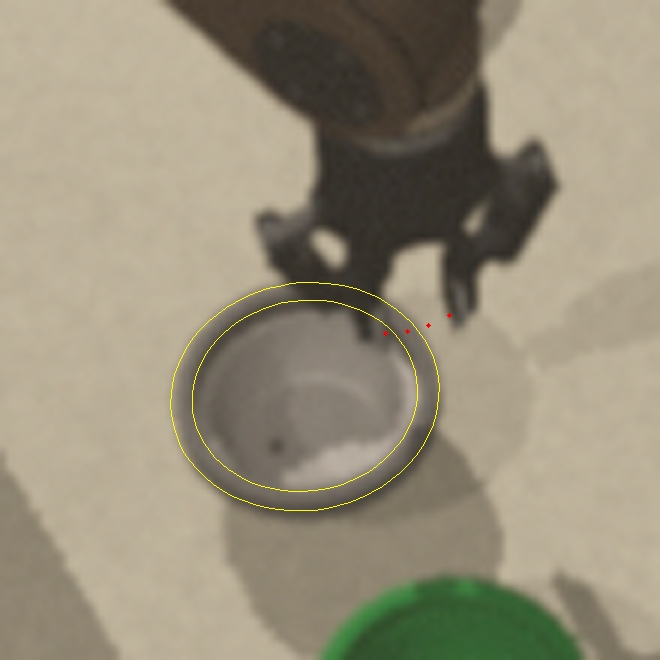

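Request:
play_rows(
  steps=[
    [[0,0.04,0.5,0,0,0,-0.3],[0,0,0.5,0,0,0,-0.3],[0,0,0.28,0,0,0,-0.3],[0,0,0,0,0,0,-0.3]],
  ],
)

```text
t: 43.88
eef_pos: [0.4767, -0.3258, 0.1144]
orientation: [-2.218, -2.221, 0.0]
contact_force: [-0.0, 0.0, 0.4]
width: 0.0296
```

Request:
play_rows(
  steps=[
    [[0,0,0,0,0,0,-0.6],[0,0,0,0,0,0,-1],[0,0,0,0,0,0,-1],[0,0,0,0,0,0,-1]],
  ],
)

```text
t: 44.38
eef_pos: [0.4773, -0.327, 0.1164]
orientation: [2.22, 2.221, -0.0]
contact_force: [-0.3, 0.1, 2.3]
width: 0.0065
```

Request:
play_rows(
  steps=[
    [[0,0,-0.3,0,0,0,-1],[0,0,-0.6,0,0,0,-1],[0,0,-0.9,0,0,0,-1],[0.4,0.1,-0.9,0,0,0,-1],[0.8,0.2,-0.9,0,0,0,-1]],
  ],
)

```text
t: 45.0
eef_pos: [0.4861, -0.291, 0.226]
orientation: [2.222, 2.219, 0.0]
contact_force: [-0.1, -0.1, -2.1]
width: 0.007
```

Request:
play_rows(
  steps=[
    [[0.95,0.24,-0.8,0,0,0,-1],[0.95,0.24,-0.4,0,0,0,-1],[0.95,0.24,0,0,0,0,-1],[0.95,0.24,0,0,0,0,-1],[0.95,0.24,0,0,0,0,-1]],
  ],
)

```text
t: 45.62
eef_pos: [0.5222, -0.1472, 0.2611]
orientation: [2.22, 2.221, 0.001]
contact_force: [-0.4, 0.1, -2.1]
width: 0.0067
```

Request:
play_rows(
  steps=[
    [[0.95,0.24,0,0,0,0,-1],[0.95,0.24,0,0,0,0,-1],[0.95,0.24,0,0,0,0,-1],[0.95,0.24,0,0,0,0,-1],[0.95,0.24,0,0,0,0,-1]],
  ],
)

```text
t: 46.25
eef_pos: [0.5581, -0.0047, 0.2611]
orientation: [2.22, 2.221, 0.001]
contact_force: [0.8, -0.6, -3.0]
width: 0.0064
```

Request:
play_rows(
  steps=[
    [[0.95,0.24,0,0,0,0,-1],[0.95,0.24,0,0,0,0,-1],[0.5,0.08,0,0,0,0,-1],[0.25,0.03,0,0,0,0,-1],[0,0,0,0,0,0,-1]],
  ],
)

```text
t: 46.88
eef_pos: [0.5755, 0.0737, 0.26]
orientation: [2.22, 2.222, -0.0]
contact_force: [0.8, -0.5, -1.3]
width: 0.0065
```

```bash
python3 - <<'E'
from h import *
p,r=pose(); print(p,yaw(r)); plan((.576,.072,.2),90,g=-1)
E
python3 chk.py c4b.png .5182 .0705 .060
```

```text
[0.57551467 0.07369907 0.26000359] 90.04318173972004
[[[-0.02, 0.01, 0.67, 0.0, 0.0, 0.0, -1], [-0.02, 0.0, 0.67, 0.0, 0.0, 0.0, -1], [-0.02, 0.01, 0.66, 0.0, 0.0, 0.0, -1]]]
[0.5755 0.0737 0.26  ] 90.04 0.006504761967344728 [ 0.8 -0.5 -1.3]
```

View pics/c4b.png

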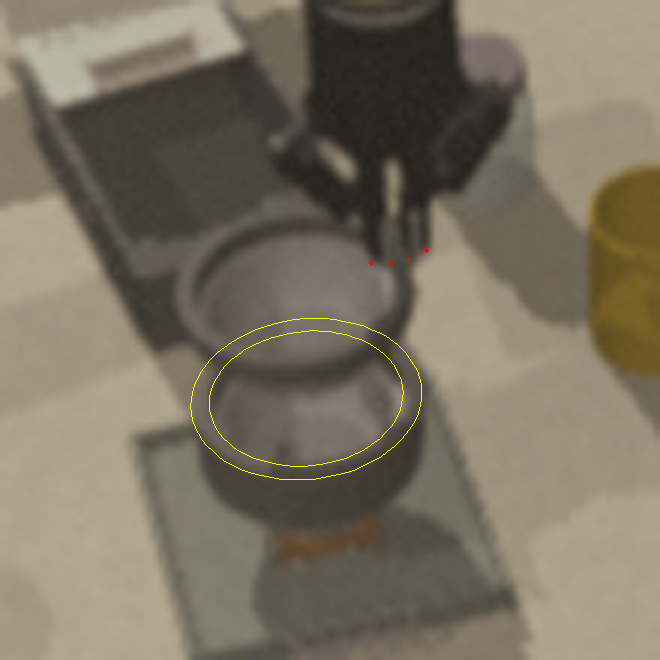

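Request:
play_rows(
  steps=[
    [[-0.08,0.01,0.7,0,0,0,-1],[0,0,0.7,0,0,0,-1],[0,0,0.4,0,0,0,-1],[0,0,0.25,0,0,0,-1],[0,0,0,0,0,0,-1]],
  ],
)

```text
t: 47.55
eef_pos: [0.5758, 0.0712, 0.1981]
orientation: [-2.221, -2.221, 0.001]
contact_force: [-0.1, 0.3, -2.4]
width: 0.0065
```

Request:
play_rows(
  steps=[
    [[0,0,0.1,0,0,0,-1],[0,0,0,0,0,0,-1]],
  ],
)

```text
t: 47.8
eef_pos: [0.5761, 0.0715, 0.1957]
orientation: [2.22, 2.222, 0.001]
contact_force: [0.5, 0.0, -2.2]
width: 0.0065
```

Request:
play_rows(
  steps=[
    [[0,0,0.05,0,0,0,-1],[0,0,0,0,0,0,-1]],
  ],
)

```text
t: 48.05
eef_pos: [0.5761, 0.0716, 0.1941]
orientation: [2.221, 2.222, 0.001]
contact_force: [-0.3, -0.2, -2.1]
width: 0.0068
```

Request:
play_rows(
  steps=[
    [[0,0,0.06,0,0,0,-1],[0,0,0,0,0,0,-1]],
  ],
)

```text
t: 48.3
eef_pos: [0.5762, 0.0716, 0.1925]
orientation: [2.221, 2.221, 0.002]
contact_force: [0.5, 2.2, -0.1]
width: 0.0063
```

Request:
play_rows(
  steps=[
    [[0,0,0.06,0,0,0,-1],[0,0,0,0,0,0,-1]],
  ],
)

```text
t: 48.55
eef_pos: [0.5771, 0.0715, 0.1921]
orientation: [2.22, 2.22, 0.004]
contact_force: [1.0, 1.3, 6.2]
width: 0.0068
```

Request:
play_rows(
  steps=[
    [[0,0,0,0,0,0,-0.6],[0,0,0,0,0,0,-0.3],[0,0,-0.3,0,0,0,-0.3],[0,0,-0.8,0,0,0,-0.3],[0,0,-0.8,0,0,0,-0.3]],
  ],
)

```text
t: 49.18
eef_pos: [0.5758, 0.0713, 0.2479]
orientation: [-2.221, -2.222, 0.001]
contact_force: [0.4, -0.2, 0.7]
width: 0.0297
```

```bash
python3 chk.py c4c.png .5182 .0705 .076
python3 - <<'E'
from h import *
plan((.497,.474,.2),97,g=-1)
E
```

```text
[0.5758 0.0713 0.2479] 90.03 0.029698308780400272 [ 0.4 -0.2  0.7]
[[[0.96, -0.19, 0.12, 0.01, 0.0, -0.1, -1], [0.96, -0.18, 0.12, 0.01, 0.0, -0.1, -1], [0.96, -0.18, 0.12, 0.01, 0.0, -0.1, -1], [0.96, -0.17, 0.12, 0.01, 0.0, -0.1, -1], [0.97, -0.16, 0.12, 0.01, 0.0, -0.1, -1]]]
[[[0.97, -0.15, 0.13, 0.01, 0.0, -0.1, -1], [0.97, -0.14, 0.12, 0.01, 0.0, -0.1, -1], [0.97, -0.13, 0.13, 0.01, 0.0, -0.1, -1], [0.97, -0.12, 0.12, 0.01, 0.0, -0.1, -1], [0.97, -0.12, 0.13, 0.01, 0.0, -0.1, -1]]]
[[[0.97, -0.11, 0.12, 0.01, 0.0, -0.1, -1], [0.97, -0.1, 0.13, 0.01, 0.0, -0.1, -1], [0.97, -0.09, 0.12, 0.01, 0.0, -0.1, -1], [0.98, -0.07, 0.13, 0.01, 0.0, -0.1, -1]]]
```

View pics/c4c.png

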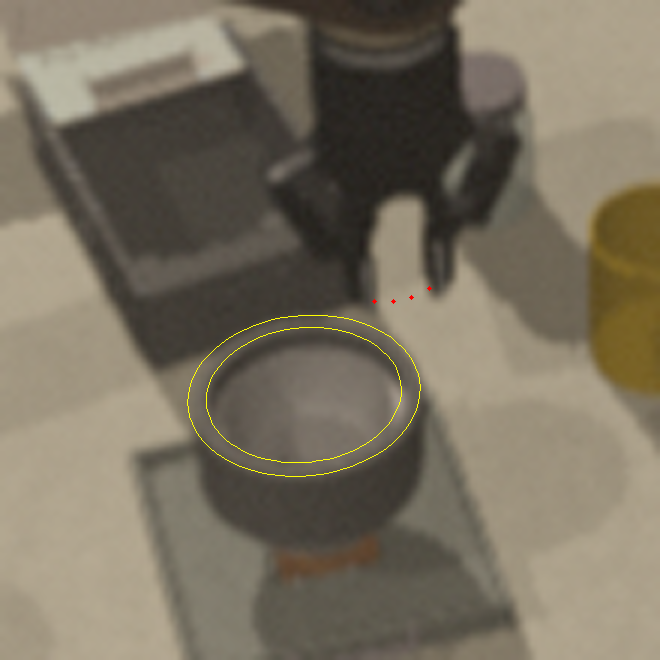

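The four covers are nested and level. Next I'll shut the lid by pushing its rib with closed fingers from the far side.

Request:
play_rows(
  steps=[
    [[0.96,-0.19,0,0,0,-0.1,-1],[0.96,-0.18,0,0,0,-0.1,-1],[0.96,-0.18,0,0,0,-0.1,-1],[0.96,-0.17,0.1,0,0,-0.1,-1],[0.97,-0.16,0.1,0,0,-0.1,-1]],
  ],
)

```text
t: 49.85
eef_pos: [0.5467, 0.216, 0.241]
orientation: [2.172, 2.27, -0.0]
contact_force: [-0.2, 1.0, 0.4]
width: -0.0001
```

Request:
play_rows(
  steps=[
    [[0.97,-0.15,0.1,0,0,-0.1,-1],[0.97,-0.14,0.1,0,0,-0.1,-1],[0.97,-0.13,0.1,0,0,-0.1,-1],[0.97,-0.12,0.1,0,0,-0.1,-1],[0.97,-0.12,0.1,0,0,-0.1,-1]],
  ],
)

```text
t: 50.48
eef_pos: [0.5179, 0.3601, 0.2259]
orientation: [2.122, 2.317, -0.0]
contact_force: [-0.2, 0.5, 0.4]
width: 0.0001
```

Request:
play_rows(
  steps=[
    [[0.97,-0.11,0.2,0,0,-0.1,-1],[0.97,-0.1,0.3,0,0,-0.1,-1],[0.97,-0.09,0.3,0,0,-0.1,-1],[0.98,-0.07,0.3,0,0,-0.1,-1],[0,0,0,0,0,0,-1]],
  ],
)

```text
t: 51.1
eef_pos: [0.4943, 0.4754, 0.1917]
orientation: [-2.078, -2.356, 0.003]
contact_force: [-0.5, -0.2, -0.1]
width: 0.0002
```

```bash
python3 - <<'E'
from h import *
p,r=pose(); s=env.get_state(); print(p,yaw(r),s["width"])
a=optics.snapshot("side"); x0,y0=170,60
crop("side",x0,y0,280,160,7,"l1.png",a); v=cv2.imread("pics/l1.png")
drawbox(v,"side",boxpts((.5003,.4455),7.6,.07,.012,.064,.08),7,x0,y0,(0,0,255))
for z in (p[2]-.073,.07):
    q=((w2p("side",[[p[0],p[1],z]])-[x0,y0])*7+3).ravel().astype(int); cv2.circle(v,tuple(map(int,q)),3,(0,255,0),-1)
cv2.imwrite("pics/l1.png",v)
E
```

```text
[0.49428465 0.4754089  0.19173184] 97.1732378566871 0.00018688581965971916
```

View pics/l1.png

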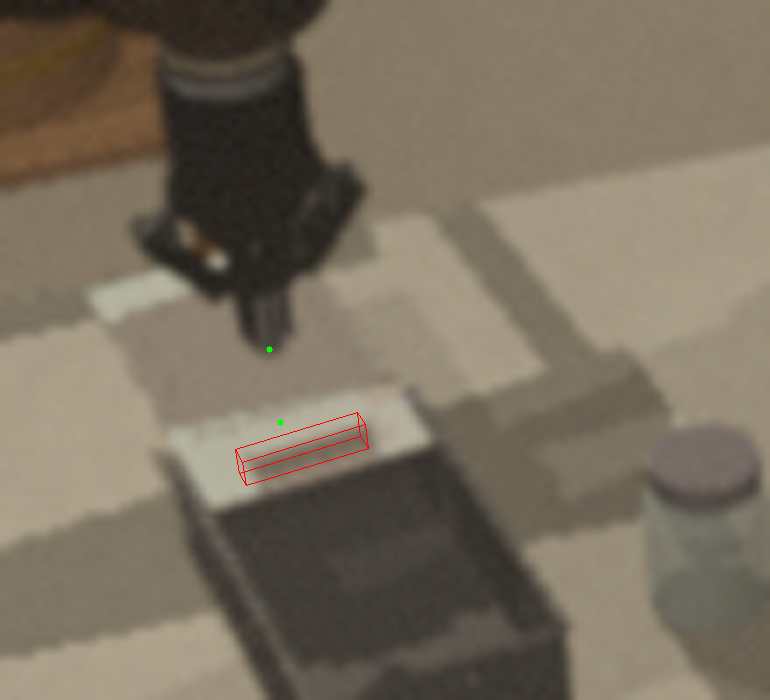

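Request:
play_rows(
  steps=[
    [[0,0.15,0.5,0,0,0.1,-1],[0,0,0.6,0,0,0,-1],[0,0,0.4,0,0,0,-1],[0,0,0.1,0,0,0,-1],[0,0,0,0,0,0,-1]],
  ],
)

```text
t: 51.78
eef_pos: [0.4999, 0.4747, 0.1449]
orientation: [-2.092, -2.344, 0.001]
contact_force: [0.4, 0.4, -0.2]
width: 0.0001
```

Request:
play_rows(
  steps=[
    [[-0.3,0.005,0,0,0,0,-1],[-0.5,0.01,0,0,0,0,-1],[-0.6,0.01,0,0,0,0,-1],[-0.6,0.01,0,0,0,0,-1],[-0.6,0.01,0,0,0,0,-1]],
  ],
)

```text
t: 52.4
eef_pos: [0.5105, 0.3961, 0.1457]
orientation: [2.092, 2.344, 0.001]
contact_force: [0.6, 2.4, 1.3]
width: 0.0003
```

Request:
play_rows(
  steps=[
    [[-0.6,0.01,0,0,0,0,-1],[-0.6,0.01,0,0,0,0,-1],[-0.6,0.01,0,0,0,0,-1],[-0.6,0.01,0,0,0,0,-1],[-0.5,0.01,0,0,0,0,-1]],
  ],
)

```text
t: 53.02
eef_pos: [0.5216, 0.31, 0.1452]
orientation: [-2.092, -2.344, 0.0]
contact_force: [0.1, 0.9, 0.5]
width: -0.0001
```

Request:
play_rows(
  steps=[
    [[-0.3,0.01,0,0,0,0,-1],[-0.2,0,0,0,0,0,-1],[0,0,0,0,0,0,-1]],
  ],
)

```text
t: 53.4
eef_pos: [0.5233, 0.2957, 0.1449]
orientation: [2.091, 2.344, -0.002]
contact_force: [0.6, -0.1, -0.1]
width: -0.0001
```

Request:
play_rows(
  steps=[
    [[-0.1,0,0,0,0,0,-1],[-0.1,0,0,0,0,0,-1],[0,0,0,0,0,0,-1]],
  ],
)

```text
t: 53.78
eef_pos: [0.524, 0.2903, 0.1449]
orientation: [-2.091, -2.344, 0.001]
contact_force: [-1.0, 1.1, -0.7]
width: 0.0001
```

Request:
play_rows(
  steps=[
    [[-0.08,0,0,0,0,0,-1],[0,0,0,0,0,0,-1]],
  ],
)

```text
t: 54.02
eef_pos: [0.5242, 0.2886, 0.1451]
orientation: [-2.091, -2.343, -0.002]
contact_force: [-0.0, 3.9, -1.6]
width: 0.0
```

Request:
play_rows(
  steps=[
    [[-0.08,0,0,0,0,0,-1],[0,0,0,0,0,0,-1]],
  ],
)

```text
t: 54.28
eef_pos: [0.5242, 0.288, 0.1451]
orientation: [-2.091, -2.339, -0.008]
contact_force: [-0.8, 11.2, -3.3]
width: 0.0002
```

Request:
play_rows(
  steps=[
    [[-0.06,0,0,0,0,0,-1],[0,0,0,0,0,0,-1]],
  ],
)

```text
t: 54.52
eef_pos: [0.5241, 0.2877, 0.1452]
orientation: [-2.09, -2.337, -0.012]
contact_force: [-0.9, 16.7, -4.9]
width: -0.0
```

Request:
play_rows(
  steps=[
    [[0.5,0,0,0,0,0,-1],[0,0,-0.6,0,0,0,-1],[0,0,-1,0,0,0,-1],[0,0,-1,0,0,0,-1],[0,0,-1,0,0,0,-1]],
  ],
)

```text
t: 55.15
eef_pos: [0.5238, 0.2978, 0.256]
orientation: [2.09, 2.342, 0.001]
contact_force: [0.0, 0.3, 0.4]
width: -0.0002
```

Request:
play_rows(
  steps=[
    [[-1,0.3,-0.6,0,0,0,-1],[-1,0.5,-0.5,0,0,0,-1],[-1,0.5,0,0,0,0,-1],[-1,0.5,0,0,0,0,-1],[-1,0.5,0,0,0,0,-1]],
  ],
)

```text
t: 55.78
eef_pos: [0.6096, 0.1555, 0.2882]
orientation: [2.09, 2.342, 0.0]
contact_force: [-0.3, -0.2, 0.1]
width: -0.0002
```

Request:
play_rows(
  steps=[
    [[-1,0.3,0,0,0,0,-1],[-1,0.3,0,0,0,0,-1],[-1,0,0,0,0,0,-1],[-1,0,0,0,0,0,-1],[-1,0,0,0,0,0,-1]],
  ],
)

```text
t: 56.4
eef_pos: [0.6438, 0.0084, 0.2881]
orientation: [2.091, 2.342, -0.001]
contact_force: [0.0, -0.4, -0.3]
width: -0.0001
```

Request:
play_rows(
  steps=[
    [[-1,0,0,0,0,0,-1],[-1,0,0,0,0,0,-1],[-1,0,0,0,0,0,-1],[-1,0,0,0,0,0,-1],[0,0,0,0,0,0,-1]],
  ],
)

```text
t: 57.02
eef_pos: [0.6573, -0.1116, 0.2878]
orientation: [2.094, 2.339, -0.001]
contact_force: [0.7, 0.3, 0.5]
width: -0.0005
```

```bash
python3 - <<'E'
from h import *
p,r=pose(); print(p,env.get_state()["contact_force"])
a=optics.snapshot("side");b=optics.snapshot("top")
cv2.imwrite("pics/topF.png",b[:,:,::-1]);cv2.imwrite("pics/sideF.png",a[:,:,::-1])
crop("top",85,190,285,300,4,"tF.png",b); crop("side",180,100,310,240,5,"sF.png",a)
v=cv2.imread("pics/tF.png")
for z,c in ((.126,(0,255,255)),):
    for rr in (.062,.052):
        q=((w2p("top",ring(.5182,.0705,rr,z))-[85,190])*4+1.5).astype(int); cv2.polylines(v,[q],True,c,1)
drawbox(v,"top",boxpts((.5235,.272),7.6,.07,.012,.064,.08),4,85,190,(0,0,255))
cv2.imwrite("pics/tF.png",v)
print(fitring({"top":b,"side":a},.5182,.0705,.126))
E
```

```text
[ 0.65727912 -0.11159292  0.28781129] [0.65666442 0.31713992 0.47596663]
[(['top'], array([0.5146, 0.0642]), np.float64(-5.1)), (['side'], array([0.5176, 0.0547]), np.float64(-16.2)), (['top', 'side'], array([0.5163, 0.0612]), np.float64(-4.0))]
```

View pics/tF.png

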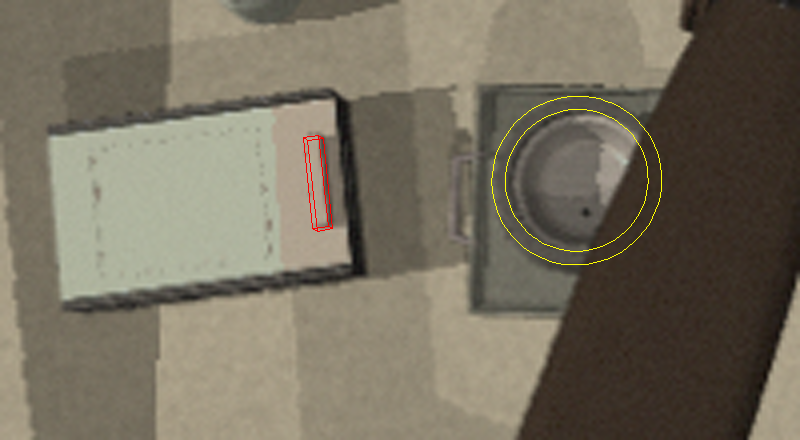

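View pics/sF.png

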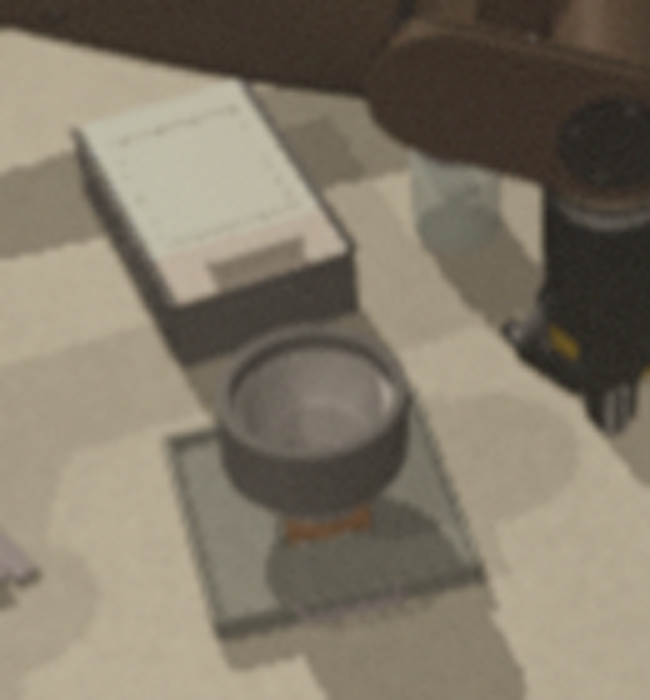

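View pics/topF.png

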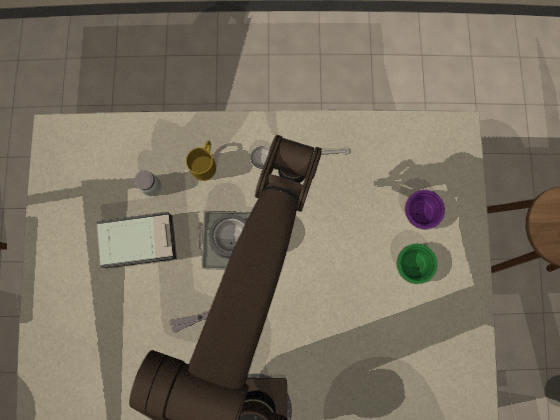

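Request:
play_rows(
  steps=[
    [[-1,0,0,0,0,0,-1],[-1,0,0,0,0,0,-1],[-1,0,0,0,0,0,-1],[-1,0,0,0,0,0,-1],[-1,0,0,0,0,0,-1]],
  ],
)

```text
t: 57.75
eef_pos: [0.6747, -0.2582, 0.2866]
orientation: [2.09, 2.345, -0.0]
contact_force: [-1.1, -0.3, 0.3]
width: 0.0
```

Request:
play_rows(
  steps=[
    [[-1,0,0,0,0,0,-1],[-1,0,0,0,0,0,-1],[0,0,0,0,0,0,-1]],
  ],
)

```text
t: 58.12
eef_pos: [0.681, -0.3194, 0.2861]
orientation: [2.094, 2.342, -0.001]
contact_force: [0.1, 0.5, 0.0]
width: -0.0001
```

```bash
python3 - <<'E'
from h import *
a=optics.snapshot("side");b=optics.snapshot("top")
out=[]
for n,im,k,(x0,y0,x1,y1) in (("top",b,7,(190,195,290,280)),("side",a,7,(195,150,295,235))):
    v=cv2.resize(im[y0:y1,x0:x1],None,fx=k,fy=k,interpolation=cv2.INTER_CUBIC)[:,:,::-1].copy()
    cv2.imwrite(f"pics/raw_{n}.png",v)
    for z in (.126,):
        for rr in (.062,.052):
            q=((w2p(n,ring(.5182,.0705,rr,z))-[x0,y0])*k+3).astype(int); cv2.polylines(v,[q],True,(0,255,255),1)
    q=((w2p(n,ring(.5182,.0705,.062,.062))-[x0,y0])*k+3).astype(int); cv2.polylines(v,[q],True,(255,255,0),1)
    cv2.imwrite(f"pics/fin_{n}.png",v)
E
```

```text
(no output)
```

View pics/fin_top.png

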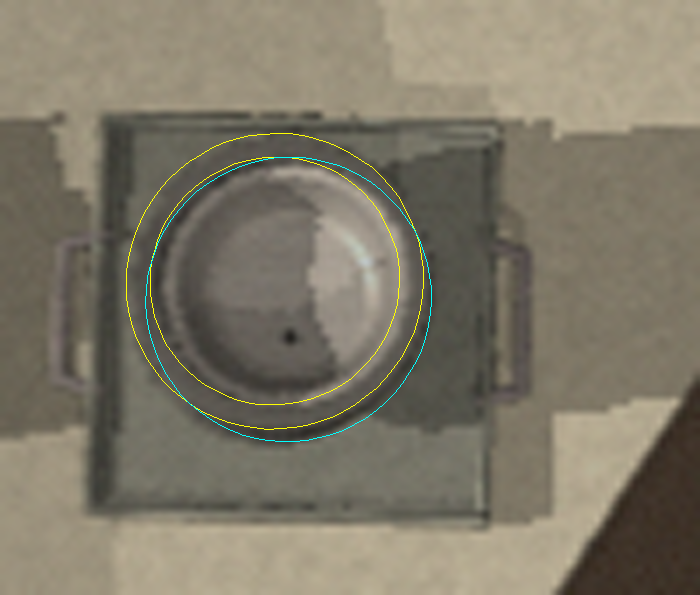

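View pics/fin_side.png

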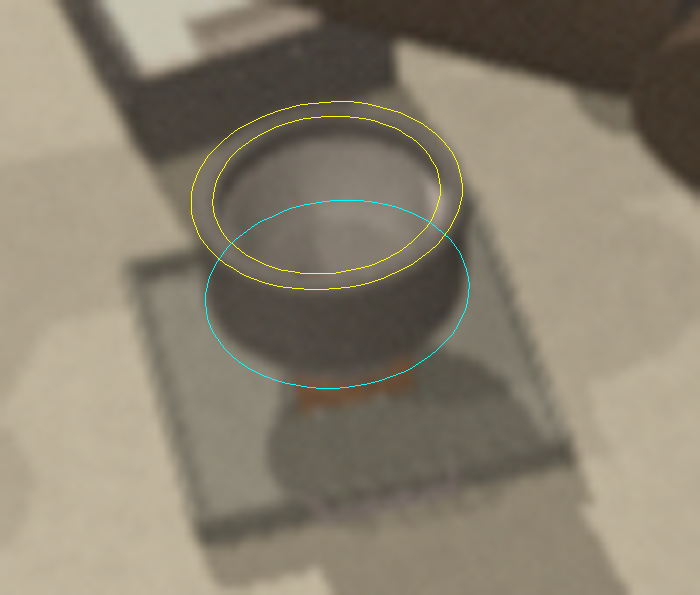

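View pics/raw_top.png

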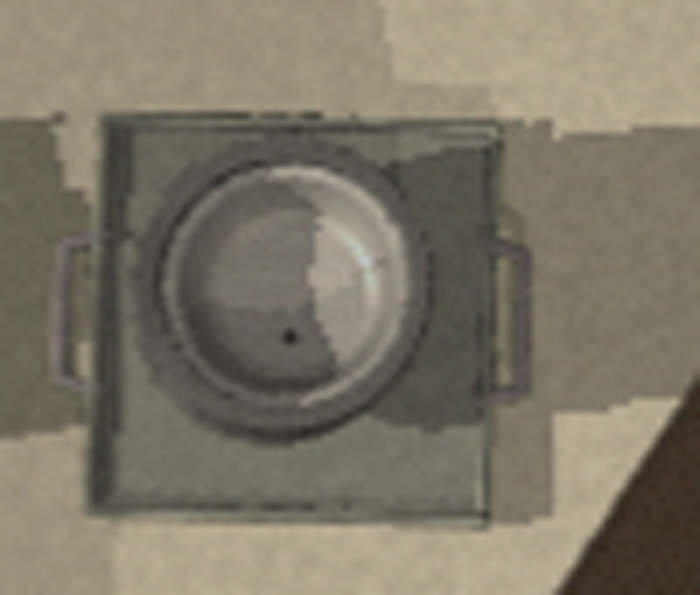

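View pics/raw_side.png

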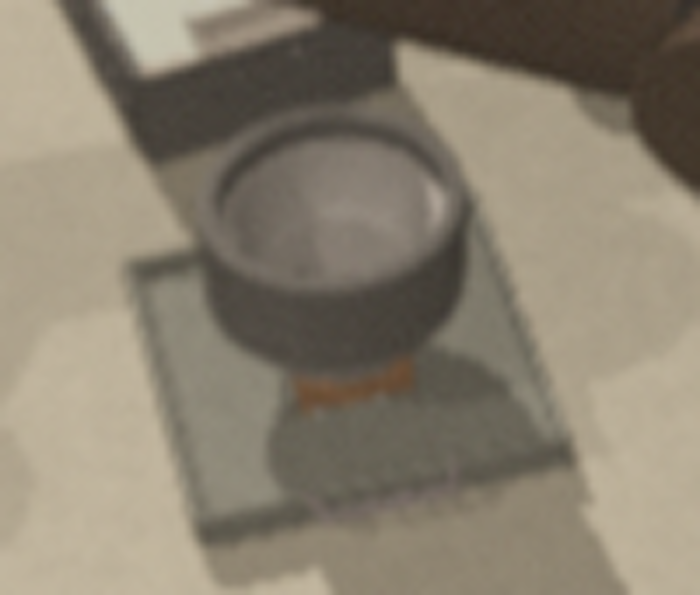

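```bash
python3 - <<'E'
from rig import env
print(env.sign_off())
E
```

```text
the job is handed in; nothing more can be done
None
```

The job is handed in at about 58 s. I slid the crate open, bedded the cork mat in the tray's well, nested the four grey covers hollow side up on the mat, and pushed the crate shut again.

**What the last checks showed**
- **Mat:** it came to rest in the well within 1 mm of the height worked out for a bedded mat. The top view showed it inside the well.
- **Covers:** each one touched within about 1 mm of its expected height, 16 mm above the one below. In both views the stack looks straight and level.
- **Lid:** it stopped against its end with the push rising to about 17 N, and the last pictures show it flush.
- **Left alone:** I did not touch the jar, cup, ladle, green cover or purple cover. The last full top view, with the ladle partly hidden by the arm, shows them where they were.

**What disagreed**
- **Stack position:** the pictures put the top rim 2–4 mm toward −y of where I had worked it out. I put this down to calibration and a small grasp offset, because the contact heights agreed.
- **Lid at the start:** it seemed to stand about 8 mm open. My first grip dragged it toward shut before I opened it.
- **Knocked cover:** one cover shifted about 3 cm during the run. I measured it again before gripping it.
- **Camera disagreement:** the two cameras differed by up to about 9 mm in y on the covers, so I used positions between the two.

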